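# Clip the washed skimmer and turner into the sloping drip rack

## Robot

A 6-joint arm with a two-finger parallel gripper is mounted at the origin on the work surface. World frame = base frame: x ahead of the robot, y to its left, z up, the work surface at z = 0. Lengths are in m, angles in rad, forces in N, time in s.
With the tool pointing down it reaches from about 0.25 to 0.8 m from the base axis. Payload 8.5 kg.
Tool frame: the origin (TCP) lies midway between the tips of the shut fingers; the grasp point (between the pads) lies 19 mm behind it; z points along the fingers, x is the direction in which the jaws open and shut, and the axes are right-handed (so a half turn about z gives the same grasp; the last joint's range is limited). The gripper opens to 85 mm and grips with 20 to 120 N. Pads are 22 mm wide; open, the fingers measure 114 mm over their backs; the gripper's body (76 mm by 85 mm) begins 54 mm behind the grasp point. The pads swing forward as they close: fully open they stand 13 mm farther back than shut.
Start: joints at [1.175, 0.238, -0.013, 1.319, 0, 1.571], TCP at [0.202, 0.484, 0.231] pointing down, gripper open.
Joint ranges: [-2.66, 2.66], [-1.03, 1.9], [-1.14, 1.46], [-1.82, 2.27], [-1.45, 1.34], [-3.14, 3.14]. Speed limits (rad/s): [2.22, 2.22, 2.79, 3.14, 3.14, 3.14].

## Interface

Orientations are given as a unit quaternion [w, x, y, z].
In Python, from station import robot, cams gives the robot as it stands.
- The arm moves only by the tool send_rows, never from a script. Its argument "series" is one flat list of numbers, 7 for each row, row after row: the shift along the world's x, y, z each as a share of 0.08 m, from -1 to 1, then the turn, a rotation vector about the world's x, y, z each as a share of pi rad, from -1 to 1, then the closure, from 0 (fully open) to 1 (shut). In form: [dx, dy, dz, rx, ry, rz, grip, dx, dy, dz, rx, ry, rz, grip, ...]. A call has 1 to 5 rows; each row is the pose to reach, as a shift and turn from the pose commanded when the call began, turning the shorter way round; what a row does not reach only later rows make up. A row lasts 1/10 s, in which the tool goes at most 50 mm and 8.59 degrees, less where a joint would pass 70% of its speed; a pose out of reach is approached as far as the arm can. A call with a number of a shift or a turn outside -1 to 1 is refused whole. A call with a gripper value outside its range is refused whole. The fingers move at their own pace and stop on an object; "grip_force" is the grip in N (left out, the last holds). Time passes only in rows, so rows that repeat a pose let the fingers close. It gives the time, the measured TCP pose, the force and the opening at its end, in the units of the state.
- robot.get_state(): the state, without advancing time (a new reading comes with each control period).
- cams.grab_frame(name): name is "side" or "top"; returns a dict with "image" (384x512x3 uint8, red, green, blue), "fx", "fy", "cx", "cy" (pixels), "dist" ([k1, k2, p1, p2, k3] as OpenCV has them; the pictures are not rectified), "world_to_cam" (4x4, takes a point from world to camera coordinates). Camera axes: x right, y up, looking along -z (the intrinsics and any distortion apply to the point x, -y, -z); pixel columns grow to the right and rows downward; lengths in m; the calibration is good to about 2 mm. A picture is of the moment at which its call begins. There is no depth.
- robot.hand_in(): hands the job in, once; it reports no verdict.
The state is a dict: "time": time; "joint_positions": joint angles; "qvel": joint speeds; "joint_torque": joint torques, N m; "ee_pos": TCP position; "tool_rot": TCP orientation; "force": force on the tool from outside, world axes, zero at the start; "torque": the same for the moment, N m; "gripper_width": finger opening in m.
Only numpy, scipy, OpenCV 4.12 (cv2) and the standard library are available. Lean on these libraries where they do the work, as an engineer would, in place of code of your own. Each camera call takes 0.05 s, during which the arm holds its last target.

## Task

Put away the two washed tools lying on the bench: press the thick-handled one sideways into the free pair of wide spring clips on the sloping drip rack and the thin-handled one into the pair of narrow clips, until each handle snaps fully home in both its upper and its lower clip. The steel heads go to the high side of the rack, handles centred on the clips; leave the tool that already hangs there clipped and the jar where it stands.

Things in the scene. Friction and masses are not known exactly. Their poses are not given: they have to be found in the camera images.
- thick_mid (a point): Turner: thick handle, flat rectangular steel blade (60 x 50 x 8 mm), lying on the table. The point is the middle of its round wooden handle (22 mm diameter, 180 mm long), on the axis, 19 mm above the table (the handle lies 8 mm clear of it). x runs along the handle to the head, z is up as it lies.
- thin_mid (a point): Skimmer: thin handle, flat round steel disc (56 mm across, 6 mm thick), lying on the table. The point is the middle of its round wooden handle (14 mm diameter, 180 mm long), on the axis, 15 mm above the table (the handle lies 8 mm clear of it). x runs along the handle to the head, z is up as it lies.
- thick_head (a point): Point on the line of the turner's handle at the middle of its blade, 142 mm from the middle of the handle.
- thin_head (a point): Point on the line of the skimmer's handle at the middle of its disc, 142 mm from the middle of the handle.
- thick: The turner as a whole, 0.09 to 0.18 kg, 277 mm long. Origin under the middle of its handle at table level, x towards the blade. Steel ferrule from x = 80 mm, then the blade; at the other end (x = -90 to -104 mm) a round wooden butt 38 mm across.
- thin: The skimmer as a whole, 0.09 to 0.18 kg, 274 mm long. Origin under the middle of its handle at table level, x towards the disc. Steel ferrule from x = 80 mm, then the disc; at the other end (x = -90 to -104 mm) a round wooden butt 30 mm across.
- wide_place (a point): The turner's place in the rack, free: a pair of wide clips for a 22 mm handle. The point is the axis of a clipped handle, midway between the lower and upper clip, 115 mm above the table. x: along the clipped handle, up the slope, 30 degrees above level. y: level, along the row. z: square to the slope, out of the clips' mouths. The handle meets the lips 18 mm (along z) above its seat.
- narrow_place (a point): The skimmer's place in the rack, free: a pair of narrow clips for a 14 mm handle. The point is the axis of a clipped handle, midway between the lower and upper clip, 115 mm above the table. x: along the clipped handle, up the slope, 30 degrees above level. y: level, along the row. z: square to the slope, out of the clips' mouths. The handle meets the lips 13 mm (along z) above its seat.
- wide: The turner's pair of black plastic spring clips (free). Origin on the table below the place. Clips at 55 mm either side of the place's point along its x, each 26 mm long; the 80 mm between them is open for fingers, down to 60 mm below the handle. Flared mouths reach 18 mm above the seat axis. Both snap in with about 13 N in all, pressed along -z of the place.
- narrow: The skimmer's pair of smaller black plastic spring clips (free). Origin on the table below the place. Layout along the handle as for the wide pair. Flared mouths reach 16 mm above the seat axis. Both snap in with about 10 N in all, pressed along -z of the place.
- hung_mid (a point): Middle of the handle of a ladle (22 mm handle, round cup head) that already hangs in the rack's third place, a pair of wide clips; leave it there.
- rack: Drip rack: fixed open frame of steel bar, 262 mm wide, 210 mm deep, 160 mm high at its far side, with two cross rails that carry the clips. Origin on the table under the middle of the row, x towards its high side, y along the row of three places 80 mm apart (their order varies).
- jar_mid (a point): Middle of a lidded clear jar, 52 mm across and 65 mm high, standing on the robot's side of the tools. Leave it.

How it is judged:
By the outcome, as a careful person would: the job done as asked, in the order asked, and still so for the second after the job is handed in, with the robot touching nothing.
It also fails if it takes over 72 s, if anything falls off the work surface, if the arm or the gripper's body presses on something with over 40 N, if the wrist force passes 120 N, or if a joint passes its speed limit or range.

## Working session

There is one attempt and no reset: what is moved stays moved. The work goes in short steps, Python scripts to look and compute and a tool call to move; the robot and the scene stay as the last step left them, time stands still between calls to the robot, and variables do not carry over. Pictures are saved under pics/ and viewed, and the job is handed in when it is done.

Besides the shell and the picture viewer there is one more tool, called as name(argument=value, ...), one argument or row to a line, values as JSON. send_rows: Moves the arm, as the interface text tells. Shift numbers are shares of 0.08 m and turn numbers shares of pi rad, none past 1 either way. Its arguments: {"type":"object","properties":{"series":{"type":"array"},"grip_force":{"type":"number"}},"required":["series"]}

```bash
ls; mkdir -p pics
python3 - <<'E'
from station import robot,cams
import cv2,numpy as np,pickle
s=robot.get_state();print(s)
for n in("top","side"):
    f=cams.grab_frame(n);pickle.dump(f,open(f'{n}0.pkl','wb'))
    cv2.imwrite(f'pics/{n}0.png',f['image'][:,:,::-1])
    print(n,f['fx'],f['fy'],f['cx'],f['cy'],f['dist'],f['world_to_cam'])
E
```

```text
pics
{'time': 0.0, 'joint_positions': array([ 1.17495720e+00,  2.38781973e-01, -1.42619156e-02,  1.31923534e+00,
       -4.57707050e-06,  1.57084420e+00]), 'qvel': array([ 1.64728023e-04, -4.63474844e-05, -7.25334883e-04, -4.87866608e-05,
        1.81503480e-03,  8.99719870e-04]), 'joint_torque': array([-2.51423917e-03, -5.38783622e+01,  3.46436548e+01,  1.84160174e-02,
       -1.40968045e-04, -6.29873668e-06]), 'ee_pos': array([0.20226416, 0.484001  , 0.23067404]), 'tool_rot': array([ 4.12878519e-04,  8.32353882e-01,  5.54244049e-01, -6.15860489e-04]), 'force': array([ 0.7792939 , -0.95832883, -0.16656756]), 'torque': array([-0.02802636, -0.02562011,  0.0102502 ]), 'gripper_width': 0.08516728014696152}
top 426.2850032503251 426.2850032503251 255.1264732226628 192.53057741321678 [0.05584292 0.         0.         0.         0.        ] [[ 0.0228112  -0.99946203 -0.02356491 -0.01801659]
 [ 0.98535409  0.01849245  0.16951503 -0.49836812]
 [-0.16898806 -0.02708662  0.98524583 -1.30042113]
 [ 0.          0.          0.          1.        ]]
side 384.36849655345685 384.36849655345685 258.2131917830367 195.76727817931953 [-0.13142705  0.          0.          0.          0.        ] [[ 0.87476813 -0.48452136 -0.00444499 -0.46139377]
 [ 0.29146745  0.51885072  0.80364212 -0.196999  ]
 [-0.38707549 -0.70429609  0.59509628 -0.75931849]
 [ 0.          0.          0.          1.        ]]
```

View pics/top0.png

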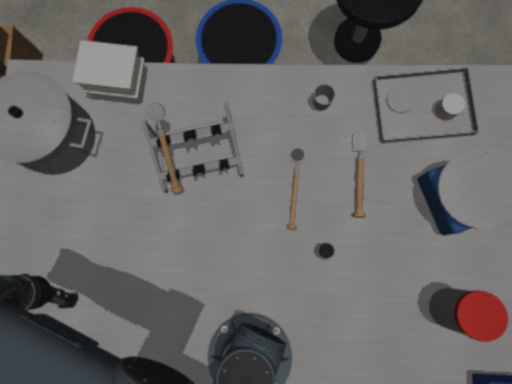

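View pics/side0.png

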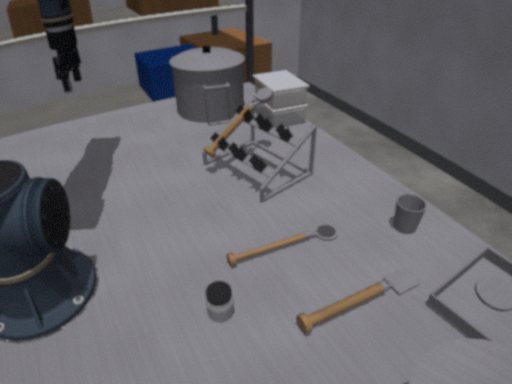

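Top view: skimmer from disc (297,155) to butt (292,228), turner from blade (359,142) to butt (359,215), rack around (195,150) with the ladle in the left place, and the jar at (326,250). The next step is to zoom in and measure.

```bash
cat > h.py <<'E'
import numpy as np,cv2,pickle
def K(f): return np.array([[f['fx'],0,f['cx']],[0,f['fy'],f['cy']],[0,0,1.]])
def ray(f,uv):
    uv=np.atleast_2d(np.array(uv,float))
    n=cv2.undistortPoints(uv[:,None],K(f),np.array(f['dist']))[:,0]
    d=np.c_[n[:,0],-n[:,1],-np.ones(len(n))]
    T=f['world_to_cam'];R=T[:3,:3];c=-R.T@T[:3,3]
    return c,d@R
def plane(f,uv,z):
    c,d=ray(f,uv);return c+d*((z-c[2])/d[:,2])[:,None]
def proj(f,P):
    P=np.atleast_2d(P);T=f['world_to_cam'];q=P@T[:3,:3].T+T[:3,3]
    q=q*[1,-1,-1]
    return cv2.projectPoints(q[:,None],np.zeros(3),np.zeros(3),K(f),np.array(f['dist']))[0][:,0]
def tri(fs,uvs):
    A=np.zeros((3,3));b=np.zeros(3)
    for f,uv in zip(fs,uvs):
        c,d=ray(f,uv);d=d[0]/np.linalg.norm(d[0]);M=np.eye(3)-np.outer(d,d);A+=M;b+=M@c
    p=np.linalg.solve(A,b);return p
def wood(f):
    hsv=cv2.cvtColor(f['image'],cv2.COLOR_RGB2HSV)
    return cv2.inRange(hsv,(8,90,60),(22,255,255))
E
python3 - <<'E'
from h import *
for n in('top','side'):
    f=pickle.load(open(n+'0.pkl','rb'));m=wood(f)
    k,l,st,ce=cv2.connectedComponentsWithStats(m)
    for i in range(1,k):
        if st[i,4]>60:
            p=np.argwhere(l==i)[:,::-1].astype(float)
            c=p.mean(0);w,v=np.linalg.eigh(np.cov(p.T));t=(p-c)@v[:,1]
            print(n,st[i],c.round(1),v[:,1].round(3),t.min().round(1),t.max().round(1))
    I=f['image'][:,:,::-1]
    r=(slice(90,205),slice(130,260)) if n=='top' else (slice(70,205),slice(190,330))
    cv2.imwrite(f'pics/{n}z.png',cv2.resize(I[r],None,fx=5.5 if n=='top' else 4.4,fy=5.5 if n=='top' else 4.4,interpolation=cv2.INTER_CUBIC)[:600,:800])
E
```

```text
top [  0  26  14  40 263] [ 7.9 42. ] [-0.031  1.   ] -16.2 23.0
top [159 134  23  58 372] [169.4 163.6] [0.273 0.962] -30.5 28.4
top [354 160  11  57 328] [359.3 189.1] [-0.018  1.   ] -29.2 26.9
top [288 173  10  56 187] [293.2 202.8] [-0.082  0.997] -30.0 25.3
side [  7   0  38  37 788] [22.7 16.8] [0.219 0.976] -18.3 17.9
side [ 72   0  20  26 353] [81.8 12.1] [0.133 0.991] -12.8 11.7
side [140   0  78  15 714] [172.5   4.9] [-0.998  0.063] -44.7 32.4
side [181  28  66  27 908] [220.1  39. ] [-1.    -0.017] -25.9 39.1
side [253  36  18  37 548] [261.5  54.4] [0.082 0.997] -19.1 17.1
side [205 106  47  50 339] [227.6 130.3] [-0.67   0.742] -31.7 29.3
side [228 234  76  31 372] [262.8 248.7] [-0.952  0.306] -42.5 35.6
side [299 284  84  47 868] [338.9 306.5] [-0.906  0.423] -46.9 42.6
```

Run:
```python
from h import *
f=pickle.load(open('top0.pkl','rb'));I=f['image'][:,:,::-1]
cv2.imwrite('pics/tools.png',cv2.resize(I[125:265,270:385],None,fx=4.2,fy=4.2,interpolation=cv2.INTER_CUBIC))
```

```text
(no output)
```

View pics/topz.png

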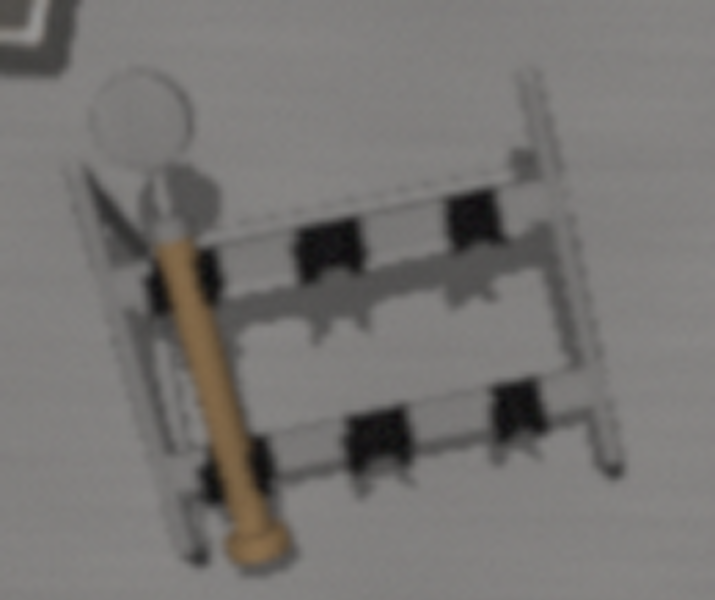

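View pics/sidez.png

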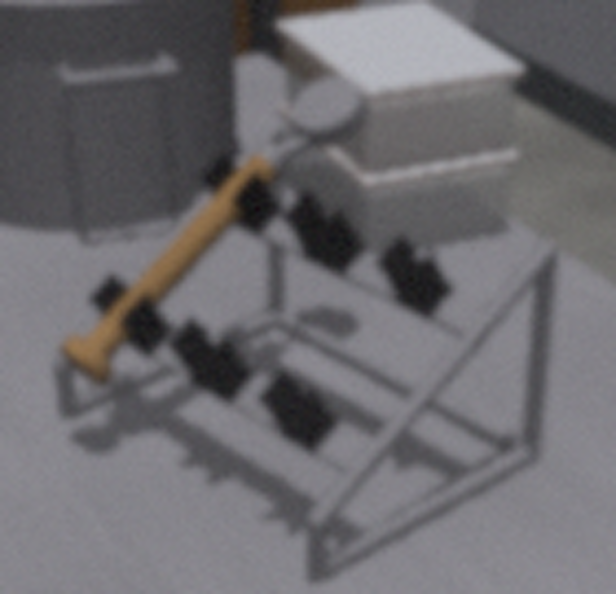

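View pics/tools.png

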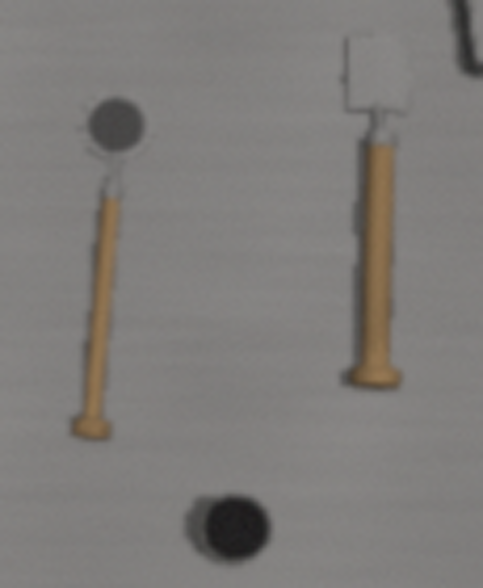

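Run:
```python
from h import *
F={n:pickle.load(open(n+'0.pkl','rb')) for n in('top','side')}
def ends(n,l,i):
    p=np.argwhere(l==i)[:,::-1].astype(float)
    c=p.mean(0);w,v=np.linalg.eigh(np.cov(p.T));v=v[:,1]*np.sign(v[1,1]);t=(p-c)@v
    return c,v,t.min()-.4,t.max()+.4
for n in F:
    f=F[n];k,l,st,ce=cv2.connectedComponentsWithStats(wood(f))
    for i in range(1,k):
        if st[i,4]<150: continue
        c,v,a,b=ends(n,l,i)
        u1=c+a*v;u2=c+b*v
        x,y=c
        if n=='top':
            nm='ladle' if abs(x-169)<3 else 'thick' if abs(x-359)<3 else 'thin' if abs(x-293)<3 else None
        else: nm='ladle' if abs(x-227)<4 and y>100 else 'thick' if abs(x-339)<4 else 'thin' if abs(x-263)<3 and y>200 else None
        if not nm: continue
        z1,z2={'ladle':(.155,.063),'thick':(.019,.019),'thin':(.015,.015)}[nm]
        P1=plane(f,u1,z1)[0];P2=plane(f,u2,z2)[0];d=P1-P2;L=np.linalg.norm(d);d/=L
        mid=P2+d*104*L/184
        print(n,nm,'L',L.round(4),'mid',mid.round(4),'mid(from head end)',(P1-d*.08).round(4),'yaw',np.degrees(np.arctan2(d[1],d[0])).round(2),'pitch',np.degrees(np.arcsin(d[2])).round(1))
    g=f['image'].max(2);m=np.zeros_like(g)
    r=(slice(110,200),slice(140,250)) if n=='top' else (slice(95,190),slice(195,310))
    m[r]=(g[r]<48)*255
    k,l,st,ce=cv2.connectedComponentsWithStats(m)
    for i in range(1,k):
        if st[i,4]>15: print(n,'clip',st[i],ce[i].round(1))
f=F['top'];hs=f['image'].max(2)
m=np.zeros_like(hs);m[235:265,310:345]=(hs[235:265,310:345]<60)*255
k,l,st,ce=cv2.connectedComponentsWithStats(m);i=1+st[1:,4].argmax();print('jar',plane(f,ce[i],.065))
print('base', proj(f,[[.5,0,0],[.6,.2,.115]]))
```

```text
top ladle L 0.1847 mid [0.5823 0.2552 0.115 ] mid(from head end) [0.5826 0.2553 0.1152] yaw 13.59 pitch 29.9
top thick L 0.1842 mid [ 0.5366 -0.3388  0.019 ] mid(from head end) [ 0.5366 -0.3388  0.019 ] yaw -2.03 pitch 0.0
top thin L 0.1815 mid [ 0.4925 -0.1306  0.015 ] mid(from head end) [ 0.4914 -0.1305  0.015 ] yaw -4.2 pitch 0.0
top clip [212 125   9  10  73] [215.7 129.6]
top clip [184 130  12  11  94] [189.5 134.8]
top clip [166 136   4   9  27] [167.5 139.7]
top clip [157 139   4   8  19] [158.2 142.7]
top clip [220 160   9  10  73] [223.5 164.2]
top clip [193 165  12  11  93] [198.3 169.5]
top clip [176 170   4  10  26] [177.2 174.3]
top clip [167 174   3   7  17] [167.9 177.5]
side ladle L 0.183 mid [0.584  0.2606 0.115 ] mid(from head end) [0.5836 0.2605 0.1148] yaw 13.42 pitch 30.2
side thin L 0.1828 mid [ 0.4901 -0.1317  0.015 ] mid(from head end) [ 0.4895 -0.1316  0.015 ] yaw -4.76 pitch 0.0
side thick L 0.1903 mid [ 0.5347 -0.3397  0.019 ] mid(from head end) [ 0.5375 -0.3398  0.019 ] yaw -2.41 pitch 0.0
side clip [237 105   5   7  24] [239.2 108.3]
side clip [244 111   9  11  65] [247.8 116. ]
side clip [256 115  16  16 144] [263.3 122.9]
side clip [278 125  13  16 113] [283.6 132.9]
side clip [212 134   5   6  16] [214.  136.5]
side clip [219 139   8  10  57] [222.5 143.7]
side clip [230 144  16  16 131] [237.5 152.1]
side clip [251 156  14  15 118] [257.4 163.1]
jar [[ 0.32222751 -0.22439929  0.065     ]]
base [[253.09156611 194.28232854]
 [186.8245929  154.23036607]]
```

send_rows(
  series=[0.2,-0.5,0,0,0,0.03,0,0.4,-1,0,0,0,0.06,0],
  grip_force=100,
)

```text
time: 0.3
ee_pos: [0.2342, 0.4037, 0.2304]
tool_rot: [0.0, 0.775, 0.632, -0.001]
force: [-0.2, 0.2, -0.0]
gripper_width: 0.086
```

```bash
cat > st.py <<'E'
from station import robot
import numpy as np
from scipy.spatial.transform import Rotation as R
s=robot.get_state();q=s['tool_rot'];M=R.from_quat([q[1],q[2],q[3],q[0]]).as_matrix()
print('t',round(s['time'],2),'p',s['ee_pos'].round(4),'j',s['joint_positions'].round(2),'F',s['force'].round(1),'T',s['torque'].round(2),'w',round(s['gripper_width'],4));print('x',M[:,0].round(4),np.degrees(np.arctan2(M[1,0],M[0,0])).round(2),'z',M[:,2].round(4))
E
python3 st.py
python3 - <<'E'
from h import *
F={n:pickle.load(open(n+'0.pkl','rb')) for n in('top','side')}
fs=[F['top'],F['side']]
w=[tri(fs,a) for a in (([189.5,134.8],[263.3,122.9]),([198.3,169.5],[237.5,152.1]),([215.7,129.6],[283.6,132.9]),([223.5,164.2],[257.4,163.1]))]
print(np.round(w,4)); print('wide',(w[0]+w[1])/2,'narrow',(w[2]+w[3])/2)
E
```

```text
t 0.3 p [0.2342 0.4037 0.2304] j [ 1.05  0.14 -0.14  1.29 -0.    1.25] F [-0.2  0.2 -0. ] T [-0.01 -0.06  0.01] w 0.086
x [ 0.2002  0.9798 -0.0015] 78.45 z [-6.0e-04 -1.4e-03 -1.0e+00]
[[0.6522 0.191  0.138 ]
 [0.559  0.1692 0.0819]
 [0.67   0.1132 0.1374]
 [0.5776 0.0916 0.0825]]
wide [0.60561093 0.1800933  0.10994022] narrow [0.62378535 0.10238692 0.10995191]
```

send_rows(
  series=[0.2,-0.5,0,0,0,0.03,0,0.4,-1,0,0,0,0.052,0],
)

```text
time: 0.5
ee_pos: [0.2665, 0.3228, 0.2309]
tool_rot: [0.0, 0.721, 0.693, -0.0]
force: [1.2, -0.4, -0.0]
gripper_width: 0.0853
```

send_rows(
  series=[0.2,-0.5,0,0,0,0,0,0.4,-1,0,0,0,0,0],
)

```text
time: 0.7
ee_pos: [0.2984, 0.2427, 0.2311]
tool_rot: [0.0, 0.722, 0.692, -0.0]
force: [0.6, -0.2, -0.3]
gripper_width: 0.0855
```

send_rows(
  series=[0.2,-0.5,0,0,0,0,0,0.4,-1,0,0,0,0,0],
)

```text
time: 0.9
ee_pos: [0.3305, 0.1627, 0.2312]
tool_rot: [0.0, 0.722, 0.692, 0.0]
force: [0.1, 1.6, 0.1]
gripper_width: 0.0854
```

send_rows(
  series=[0.2,-0.5,0,0,0,0,0,0.4,-1,0,0,0,0,0],
)

```text
time: 1.1
ee_pos: [0.3625, 0.0827, 0.2313]
tool_rot: [0.0, 0.722, 0.691, 0.0]
force: [0.2, 0.3, 0.8]
gripper_width: 0.085
```

send_rows(
  series=[0.2,-0.5,0,0,0,0,0,0.4,-1,0,0,0,0,0],
)

```text
time: 1.3
ee_pos: [0.3945, 0.0025, 0.2313]
tool_rot: [0.0, 0.723, 0.691, 0.0]
force: [1.6, 0.8, 0.5]
gripper_width: 0.0856
```

send_rows(
  series=[0.2,-0.5,0,0,0,0,0,0.4,-1,0,0,0,0,0],
)

```text
time: 1.5
ee_pos: [0.4265, -0.0775, 0.2312]
tool_rot: [-0.0, 0.723, 0.691, -0.0]
force: [0.6, 0.3, 0.2]
gripper_width: 0.0856
```

send_rows(
  series=[0.2,-0.5,-0.2,0,0,0,0,0.4,-1,-0.5,0,0,0,0],
)

```text
time: 1.7
ee_pos: [0.4595, -0.1578, 0.1916]
tool_rot: [0.001, 0.723, 0.691, 0.001]
force: [-0.5, 1.5, 0.5]
gripper_width: 0.0854
```

send_rows(
  series=[0.2,-0.5,-0.2,0,0,0,0,0.4,-1,-0.5,0,0,0,0],
)

```text
time: 1.9
ee_pos: [0.491, -0.2376, 0.1508]
tool_rot: [0.0, 0.723, 0.691, 0.0]
force: [1.9, -0.3, 1.2]
gripper_width: 0.0852
```

send_rows(
  series=[0.2,-0.5,-0.2,0,0,0,0,0.4,-1,-0.4,0,0,0,0],
)

```text
time: 2.1
ee_pos: [0.5224, -0.3172, 0.1179]
tool_rot: [-0.001, 0.723, 0.691, -0.0]
force: [0.6, 1.7, 0.6]
gripper_width: 0.0854
```

```bash
python3 st.py
```

```text
t 2.1 p [ 0.5224 -0.3172  0.1179] j [-0.55  0.44 -0.01  1.12 -0.   -0.5 ] F [0.6 1.7 0.6] T [0.02 0.   0.01] w 0.0854
x [4.41e-02 9.99e-01 5.00e-04] 87.47 z [-9.e-04  5.e-04 -1.e+00]
```

send_rows(
  series=[0.17,-0.27,-0.4,0,0,0,0,0.17,-0.27,-0.75,0,0,0,0,0.17,-0.27,-0.9,0,0,0,0],
)

```text
time: 2.4
ee_pos: [0.5343, -0.3369, 0.0437]
tool_rot: [-0.002, 0.723, 0.691, -0.001]
force: [0.8, 0.8, 0.2]
gripper_width: 0.0854
```

Run:
```python
import st
from station import cams
import cv2,numpy as np
a=cams.grab_frame('top')['image'][120:270,280:430,::-1];b=cams.grab_frame('side')['image'][210:360,270:420,::-1]
cv2.imwrite('pics/g1.png',cv2.resize(np.hstack([a,b]),None,fx=2.6,fy=2.6,interpolation=cv2.INTER_CUBIC))
```

```text
t 2.4 p [ 0.5343 -0.3369  0.0437] j [-0.56  0.53 -0.06  0.99 -0.   -0.52] F [0.8 0.8 0.2] T [-0.    0.03 -0.03] w 0.0854
x [0.045  0.999  0.0025] 87.42 z [-0.0043  0.0027 -1.    ]
```

View pics/g1.png

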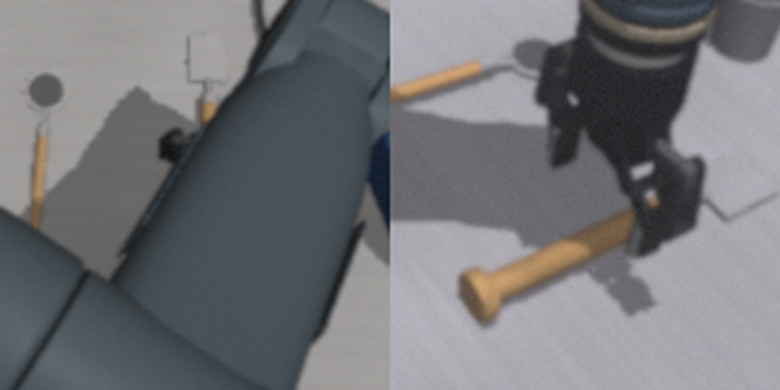

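send_rows(
  series=[0,0,-0.3,0,0,0,0,0,0,-0.5,0,0,0,0,0,0,-0.5,0,0,0,0],
)

```text
time: 2.8
ee_pos: [0.5354, -0.3362, 0.0071]
tool_rot: [-0.001, 0.722, 0.692, -0.0]
force: [-0.7, 0.8, 0.0]
gripper_width: 0.0856
```

```bash
python3 st.py
```

```text
t 2.8 p [ 0.5354 -0.3362  0.0071] j [-0.56  0.56 -0.1   0.9  -0.   -0.52] F [-0.7  0.8  0. ] T [ 0.03  0.03 -0.01] w 0.0856
x [4.320e-02 9.991e-01 7.000e-04] 87.53 z [-1.3e-03  7.0e-04 -1.0e+00]
```

send_rows(
  series=[0.01,-0.03,-0.05,0,0,0,0.4,0.01,-0.03,-0.05,0,0,0,0.6,0.01,-0.03,-0.05,0,0,0,1,0.01,-0.03,-0.05,0,0,0,1,0.01,-0.03,-0.05,0,0,0,1],
)

```text
time: 3.3
ee_pos: [0.5372, -0.3399, 0.0043]
tool_rot: [0.001, 0.722, 0.691, 0.0]
force: [-0.9, -0.4, 3.1]
gripper_width: 0.0189
```

send_rows(
  series=[0,0,0,0,0,0,1,0,0,0,0,0,0,1,0,0,0,0,0,0,1],
)

```text
time: 3.6
ee_pos: [0.5372, -0.3399, 0.0043]
tool_rot: [0.001, 0.722, 0.691, 0.0]
force: [-1.4, 0.4, 5.7]
gripper_width: 0.0189
```

```bash
python3 st.py
```

```text
t 3.6 p [ 0.5372 -0.3399  0.0043] j [-0.56  0.57 -0.1   0.9  -0.   -0.52] F [-1.4  0.4  5.7] T [0.13 0.22 0.03] w 0.0189
x [ 4.38e-02  9.99e-01 -7.00e-04] 87.49 z [ 1.1e-03 -8.0e-04 -1.0e+00]
```

send_rows(
  series=[0,0,0.2,0,0,0,1,0,0,0.5,0,0,0,1,0,0,0.9,0,0,0,1,0,0,1,0,0,0,1],
  grip_force=80,
)

```text
time: 4.0
ee_pos: [0.5382, -0.3405, 0.0867]
tool_rot: [0.002, 0.722, 0.691, 0.001]
force: [0.7, -0.7, -0.9]
gripper_width: 0.019
```

Run:
```python
import st
from station import cams
import cv2,numpy as np
b=cams.grab_frame('side')['image'][130:370,210:450,::-1]
cv2.imwrite('pics/g2.png',cv2.resize(b,None,fx=2.5,fy=2.5,interpolation=cv2.INTER_CUBIC))
```

```text
t 4.0 p [ 0.5382 -0.3405  0.0867] j [-0.56  0.5   0.01  1.07 -0.   -0.52] F [ 0.7 -0.7 -0.9] T [-0.03 -0.02 -0.01] w 0.019
x [ 0.044   0.999  -0.0025] 87.48 z [ 0.004  -0.0026 -1.    ]
```

View pics/g2.png

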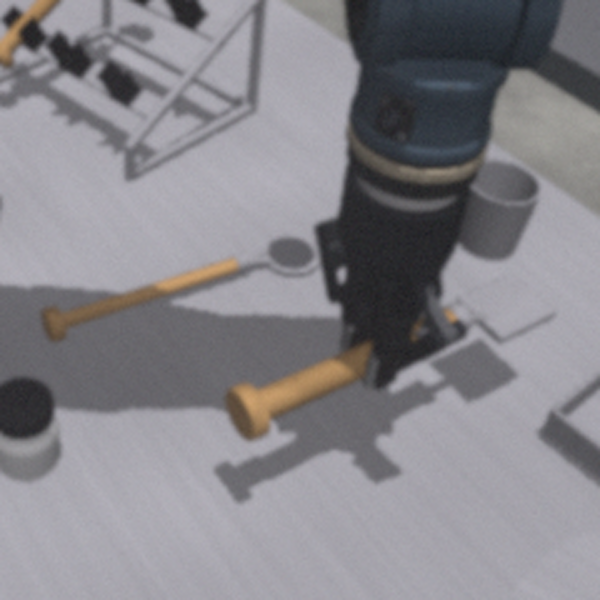

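send_rows(
  series=[0,0.3,0.4,0,0,0.02,1,0,0.6,0.8,0,0,0.04,1,0,1,1,0,0,0.05,1],
)

```text
time: 4.35
ee_pos: [0.5371, -0.2598, 0.1645]
tool_rot: [0.001, 0.666, 0.746, 0.0]
force: [0.6, -0.7, -1.5]
gripper_width: 0.0191
```

send_rows(
  series=[0,0.4,0.3,0,0,0.02,1,0,0.8,0.7,0,0,0.03,1,0,1,1,0,0,0.038,1],
)

```text
time: 4.65
ee_pos: [0.5364, -0.1774, 0.2438]
tool_rot: [-0.0, 0.619, 0.785, 0.0]
force: [0.1, -0.4, -1.8]
gripper_width: 0.0193
```

send_rows(
  series=[0,0.5,0.1,0,0,0,1,0,1,0.2,0,0,0,1],
)

```text
time: 4.85
ee_pos: [0.5366, -0.0987, 0.2589]
tool_rot: [-0.0, 0.621, 0.784, -0.0]
force: [-0.0, 0.3, -2.1]
gripper_width: 0.0191
```

send_rows(
  series=[0,0.5,0,0,0,0,1,0,1,0,0,0,0,1],
)

```text
time: 5.05
ee_pos: [0.5364, -0.0182, 0.2583]
tool_rot: [-0.0, 0.62, 0.784, -0.0]
force: [0.5, -0.1, -2.5]
gripper_width: 0.0191
```

send_rows(
  series=[0,0.5,0,0,0,0,1,0,1,0,0,0,0,1],
)

```text
time: 5.25
ee_pos: [0.5362, 0.0619, 0.258]
tool_rot: [-0.0, 0.62, 0.784, -0.001]
force: [0.4, 0.1, -1.8]
gripper_width: 0.0189
```

send_rows(
  series=[0,0.5,0,0,0,0,1,0,1,0,0,0,0,1],
)

```text
time: 5.45
ee_pos: [0.5362, 0.1419, 0.258]
tool_rot: [-0.0, 0.62, 0.784, -0.001]
force: [1.3, 0.6, -1.8]
gripper_width: 0.0184
```

send_rows(
  series=[0,0.3,0,0.01,-0.04,0,1,0,0.4,0,0.02,-0.081,0,1,0,0.4,0,0.029,-0.122,0,1,0,0.4,0,0.0386,-0.162,0,1,0,0.4,0,0.0386,-0.162,0,1],
)

```text
time: 5.95
ee_pos: [0.5296, 0.1703, 0.2527]
tool_rot: [0.158, 0.599, 0.759, 0.2]
force: [-2.5, -0.4, -2.8]
gripper_width: 0.019
```

```bash
python3 st.py
```

```text
t 5.95 p [0.5296 0.1703 0.2527] j [ 0.34 -0.07 -0.45  0.67 -0.05  0.09] F [-2.5 -0.4 -2.8] T [-0.24  0.76 -0.05] w 0.019
x [-2.312e-01  9.729e-01 -4.000e-04] 103.37 z [ 0.4796  0.1136 -0.8701]
```

send_rows(
  series=[0.2,0.02,-0.4,0,0,0,1,0.4,0.03,-0.8,0,0,0,1,0.57,0.03,-1,0,0,0,1,0.57,0.03,-1,0,0,0,1],
)

```text
time: 6.35
ee_pos: [0.5831, 0.1745, 0.1761]
tool_rot: [0.158, 0.6, 0.758, 0.2]
force: [-0.0, 0.2, -1.2]
gripper_width: 0.019
```

```bash
cat > look.py <<'E'
import st,sys
from station import cams
import cv2,numpy as np,pickle
n=sys.argv[1]
F={k:cams.grab_frame(k) for k in('top','side')};pickle.dump(F,open(n+'.pkl','wb'))
a=F['top']['image'][80:220,110:270,::-1];b=F['side']['image'][60:200,180:340,::-1]
cv2.imwrite(f'pics/{n}a.png',cv2.resize(a,None,fx=4.2,fy=4.2,interpolation=cv2.INTER_CUBIC))
cv2.imwrite(f'pics/{n}b.png',cv2.resize(b,None,fx=4.2,fy=4.2,interpolation=cv2.INTER_CUBIC))
E
python3 look.py p1
```

```text
t 6.35 p [0.5831 0.1745 0.1761] j [ 0.31  0.08 -0.51  0.46 -0.04  0.07] F [-0.   0.2 -1.2] T [-0.17  0.64  0.01] w 0.019
x [-2.299e-01  9.732e-01  3.000e-04] 103.29 z [ 0.4804  0.1138 -0.8696]
```

View pics/p1a.png

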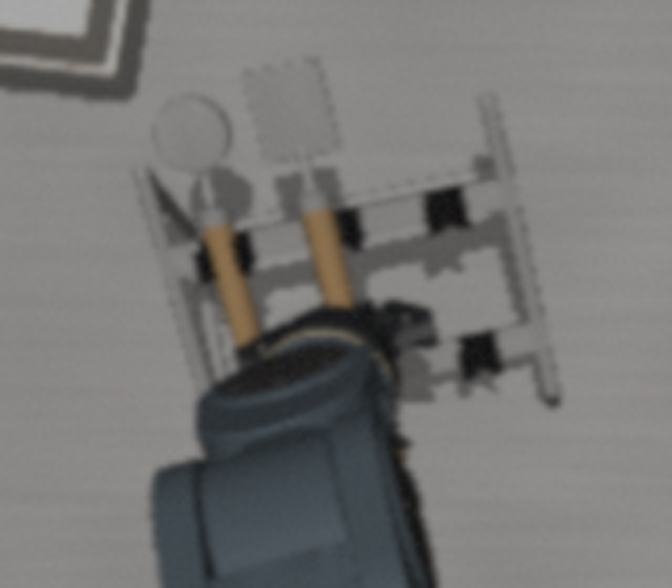

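View pics/p1b.png

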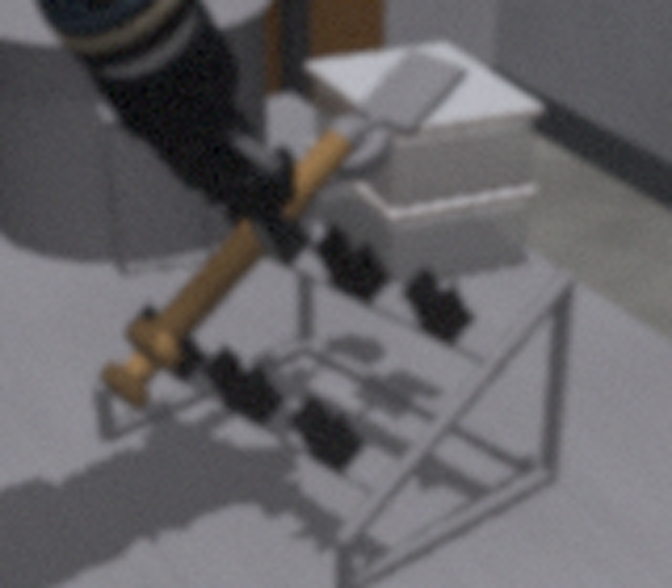

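```bash
cat > pred.py <<'E'
from h import *
import sys
def pts(tcp,tz,tx,off,al):
    tcp,tz,tx=map(np.array,(tcp,tz,tx));d=np.cross(tx,-tz)
    mid=tcp-off*tz-al*d
    return mid,d
if __name__=='__main__':
    F=pickle.load(open('p1.pkl','rb'))
    mid,d=pts([.5831,.1745,.1761],[.4804,.1138,-.8696],[-.23,.9732,0],.0147,.001)
    for n in F:
        for k,x in (('butt',-.104),('ferr',.08),('head',.142)): print(n,k,proj(F[n],mid+x*d).round(1))
    for n in F:  # wood axis
        m=wood(F[n]);k,l,st,ce=cv2.connectedComponentsWithStats(m)
        for i in range(1,k):
            x,y=ce[i]
            if st[i,4]>30 and ((n=='top' and 150<x<210 and 110<y<200) or (n=='side' and 195<x<275 and 80<y<170)):
                p=np.argwhere(l==i)[:,::-1].astype(float);c=p.mean(0);w,v=np.linalg.eigh(np.cov(p.T));v=v[:,1];v=v*np.sign(-v[1]);t=(p-c)@v
                print(n,st[i],'c',c.round(1),'dir',v.round(3),'ends',(c+v*(t.min()-.4)).round(1),(c+v*(t.max()+.4)).round(1))
                a,b=proj(F[n],mid),proj(F[n],mid+.05*d);u=(b-a)[0];u/=np.linalg.norm(u);q=c-a[0];print('  pred dir',u.round(3),'perp off px',(u[0]*q[1]-u[1]*q[0]).round(2))
    print(mid,d)
E
python3 pred.py
```

```text
top butt [[200.  189.9]]
top ferr [[184.3 128.8]]
top head [[178.5 106.7]]
side butt [[215.2 143.1]]
side ferr [[261.5  93. ]]
side head [[276.3  77.2]]
top [183 130  11  24 149] c [188.  141.1] dir [-0.239 -0.971] ends [191.1 153.6] [185.3 130. ]
  pred dir [-0.249 -0.968] perp off px 0.55
top [159 134  13  28 172] c [164.8 147.1] dir [-0.289 -0.957] ends [169.1 161.4] [160.8 134. ]
  pred dir [-0.249 -0.968] perp off px -23.44
side [248  92  15  20 118] c [254.8  99.9] dir [ 0.574 -0.819] ends [247.4 110.4] [260.3  92. ]
  pred dir [ 0.68  -0.733] perp off px -0.18
side [206 112  35  44 346] c [223.1 134.5] dir [ 0.646 -0.763] ends [207.7 152.6] [240.7 113.7]
  pred dir [ 0.68  -0.733] perp off px 0.07
[0.57519183 0.17262713 0.18838942] [0.84629472 0.200008   0.49369928]
```

send_rows(
  series=[-0.13,-0.03,-0.08,0.0007,-0.003,0,1,0,0.01,-0.35,0.0007,-0.003,0,1,0.15,0.04,-0.59,0.0007,-0.003,0,1,0.15,0.04,-0.59,0.0007,-0.003,0,1,0.15,0.04,-0.59,0.0007,-0.003,0,1],
)

```text
time: 6.95
ee_pos: [0.5946, 0.1781, 0.133]
tool_rot: [0.163, 0.598, 0.757, 0.207]
force: [0.2, -0.0, -1.4]
gripper_width: 0.019
```

```bash
python3 look.py p2
cat > loc.py <<'E'
# local coords of handle mid w.r.t. place
import sys,numpy as np
from scipy.spatial.transform import Rotation as R
from station import robot
def loc(W,off,al,yaw=13.4):
    s=robot.get_state();q=s['tool_rot'];M=R.from_quat([q[1],q[2],q[3],q[0]]).as_matrix()
    tx,tz=M[:,0],M[:,2];d=np.cross(tx,-tz);mid=s['ee_pos']-off*tz-al*d
    y=np.radians(yaw);E=np.array([[np.cos(y)*.866,np.sin(y)*.866,.5],[-np.sin(y),np.cos(y),0],[-.5*np.cos(y),-.5*np.sin(y),.866]])
    print('local x y z mm',(E@(mid-W)*1000).round(1),'pitch',np.degrees(np.arcsin(d[2])).round(2),'yaw',np.degrees(np.arctan2(d[1],d[0])).round(2))
    return E
E
python3 -c "
from loc import *
loc(np.array([.602,.1797,.115]),.0147,.001)"
```

```text
t 6.95 p [0.5946 0.1781 0.133 ] j [ 0.31  0.14 -0.58  0.31 -0.04  0.07] F [ 0.2 -0.  -1.4] T [-0.2   0.6  -0.03] w 0.019
x [-2.306e-01  9.730e-01  7.000e-04] 103.33 z [ 0.494   0.1177 -0.8614]
local x y z mm [ 1.8  0.2 34.6] pitch 30.62 yaw 13.31
```

View pics/p2b.png

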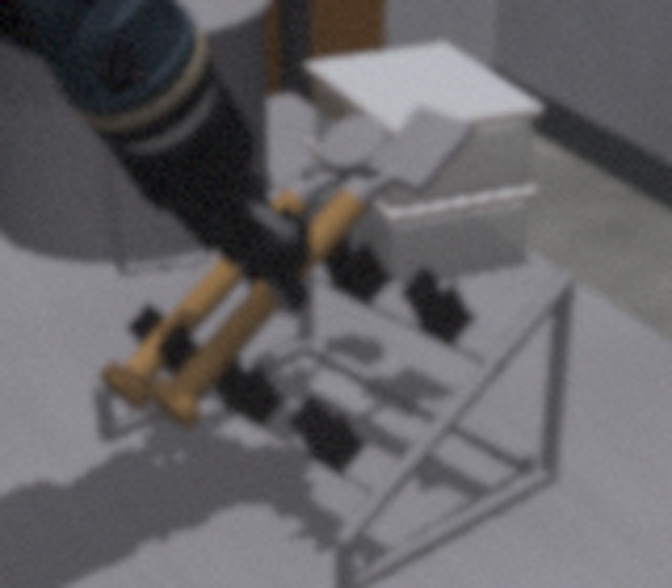

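View pics/p2a.png

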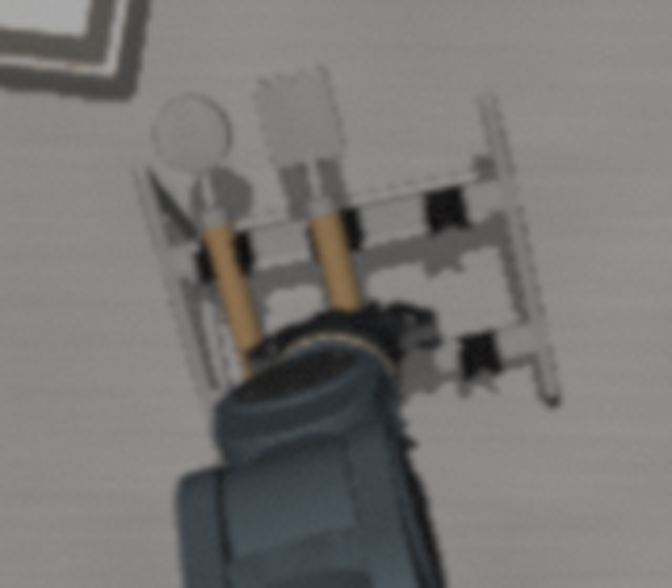

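send_rows(
  series=[0.066,0.015,-0.163,-0.0007,0.003,0,1,0.066,0.015,-0.163,-0.0007,0.003,0,1,0.066,0.015,-0.163,-0.0007,0.003,0,1],
)

```text
time: 7.35
ee_pos: [0.5998, 0.1789, 0.1189]
tool_rot: [0.16, 0.599, 0.758, 0.203]
force: [-0.4, -1.0, 0.1]
gripper_width: 0.0196
```

```bash
python3 -c "
from loc import *
import st
loc(np.array([.602,.1797,.115]),.0147,.001)"
```

```text
t 7.35 p [0.5998 0.1789 0.1189] j [ 0.31  0.17 -0.58  0.29 -0.04  0.07] F [-0.4 -1.   0.1] T [-0.37  0.44 -0.2 ] w 0.0196
x [-2.300e-01  9.732e-01  2.000e-04] 103.3 z [ 0.4859  0.1151 -0.8664]
local x y z mm [-1.1 -0.3 19.2] pitch 29.96 yaw 13.29
```

send_rows(
  series=[0.036,0.009,-0.065,0,0,0,1,0.036,0.009,-0.065,0,0,0,1],
  grip_force=110,
)

```text
time: 7.55
ee_pos: [0.6031, 0.1796, 0.114]
tool_rot: [0.161, 0.599, 0.757, 0.203]
force: [2.4, -3.6, 0.5]
gripper_width: 0.0186
```

```bash
python3 -c "
from loc import *
import st
loc(np.array([.602,.1797,.115]),.0147,.001)"
```

```text
t 7.55 p [0.6031 0.1796 0.114 ] j [ 0.31  0.18 -0.59  0.28 -0.04  0.07] F [ 2.4 -3.6  0.5] T [-0.61  0.09 -0.46] w 0.0186
x [-0.2298  0.9732  0.    ] 103.29 z [ 0.487   0.115  -0.8658]
local x y z mm [-0.5 -0.4 13.3] pitch 30.03 yaw 13.28
```

send_rows(
  series=[0,-0.01,0,0,0,-0.006,1,0,-0.01,0,0,0,-0.006,1],
)

```text
time: 7.75
ee_pos: [0.6028, 0.1792, 0.1142]
tool_rot: [0.162, 0.607, 0.752, 0.202]
force: [1.1, -2.9, 1.2]
gripper_width: 0.0187
```

```bash
python3 -c "
from loc import *
import st
loc(np.array([.602,.1797,.115]),.0147,.001)"; python3 look.py p3
```

```text
t 7.75 p [0.6028 0.1792 0.1142] j [ 0.31  0.18 -0.59  0.28 -0.05  0.09] F [ 1.1 -2.9  1.2] T [-0.63  0.09 -0.1 ] w 0.0187
x [-2.114e-01  9.774e-01  6.000e-04] 102.21 z [ 0.4889  0.1063 -0.8659]
local x y z mm [-0.8 -0.5 13.7] pitch 30.02 yaw 12.19
t 7.75 p [0.6028 0.1792 0.1142] j [ 0.31  0.18 -0.59  0.28 -0.05  0.09] F [ 1.1 -2.9  1.2] T [-0.63  0.09 -0.1 ] w 0.0187
x [-2.114e-01  9.774e-01  6.000e-04] 102.21 z [ 0.4889  0.1063 -0.8659]
```

View pics/p3a.png

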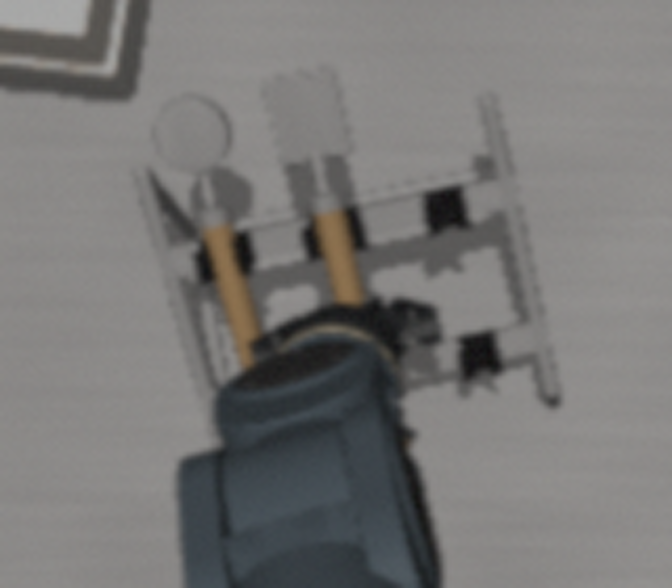

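View pics/p3b.png

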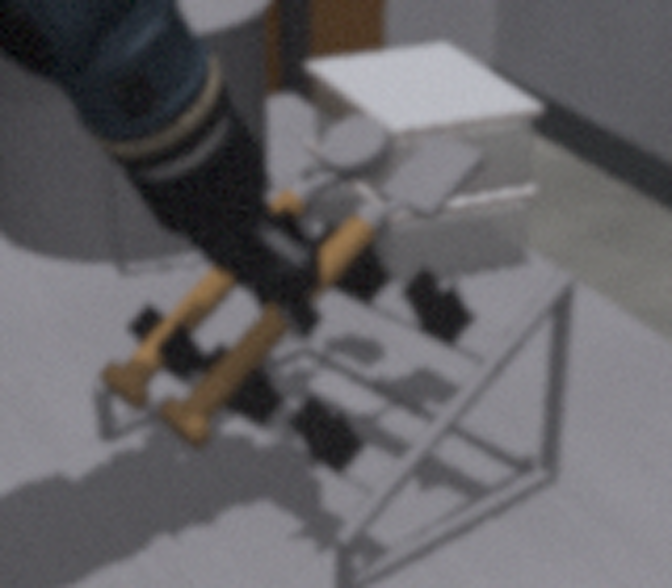

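send_rows(
  series=[0.024,-0.015,-0.043,0,0,0,1,0.024,-0.015,-0.043,0,0,0,1],
)

```text
time: 8.05
ee_pos: [0.6045, 0.1786, 0.1104]
tool_rot: [0.162, 0.606, 0.752, 0.202]
force: [2.1, 1.7, -1.4]
gripper_width: 0.0187
```

```bash
python3 -c "
from loc import *
import st
loc(np.array([.602,.1797,.115]),.0147,.001)"
```

```text
t 8.05 p [0.6045 0.1786 0.1104] j [ 0.31  0.19 -0.59  0.27 -0.05  0.08] F [ 2.1  1.7 -1.4] T [0.23 0.09 0.35] w 0.0187
x [-0.2134  0.977   0.0017] 102.32 z [ 0.488   0.1081 -0.8661]
local x y z mm [-1.4 -1.5  9.6] pitch 29.99 yaw 12.26
```

send_rows(
  series=[0.02,0.01,-0.024,0,0,0.003,1,0.04,0.014,-0.048,0,0,0.003,1,0.04,0.014,-0.048,0,0,0.003,1],
)

```text
time: 8.35
ee_pos: [0.6073, 0.1792, 0.1056]
tool_rot: [0.16, 0.603, 0.755, 0.202]
force: [3.0, 3.0, -6.8]
gripper_width: 0.0189
```

```bash
python3 -c "
from loc import *
import st
loc(np.array([.602,.1797,.115]),.0147,.001)"
```

```text
t 8.35 p [0.6073 0.1792 0.1056] j [ 0.31  0.2  -0.59  0.26 -0.04  0.07] F [ 3.   3.  -6.8] T [0.32 0.5  0.32] w 0.0189
x [-0.2218  0.9751  0.001 ] 102.81 z [ 0.4857  0.1114 -0.867 ]
local x y z mm [-1.4 -1.6  4. ] pitch 29.89 yaw 12.78
```

send_rows(
  series=[0.024,0.016,-0.043,0,0,0.001,1,0.024,0.016,-0.043,0,0,0.001,1],
)

```text
time: 8.55
ee_pos: [0.6093, 0.1802, 0.1026]
tool_rot: [0.161, 0.602, 0.756, 0.202]
force: [0.8, 0.3, -4.5]
gripper_width: 0.019
```

```bash
python3 -c "
from loc import *
import st
loc(np.array([.602,.1797,.115]),.0147,.001)"; python3 look.py p4
```

```text
t 8.55 p [0.6093 0.1802 0.1026] j [ 0.31  0.21 -0.59  0.25 -0.04  0.07] F [ 0.8  0.3 -4.5] T [0.04 0.68 0.14] w 0.019
x [-2.245e-01  9.745e-01  4.000e-04] 102.97 z [ 0.4861  0.1124 -0.8667]
local x y z mm [-0.9 -1.1  0.3] pitch 29.93 yaw 12.96
t 8.55 p [0.6093 0.1802 0.1026] j [ 0.31  0.21 -0.59  0.25 -0.04  0.07] F [ 0.8  0.3 -4.5] T [0.04 0.68 0.14] w 0.019
x [-2.245e-01  9.745e-01  4.000e-04] 102.97 z [ 0.4861  0.1124 -0.8667]
```

View pics/p4b.png

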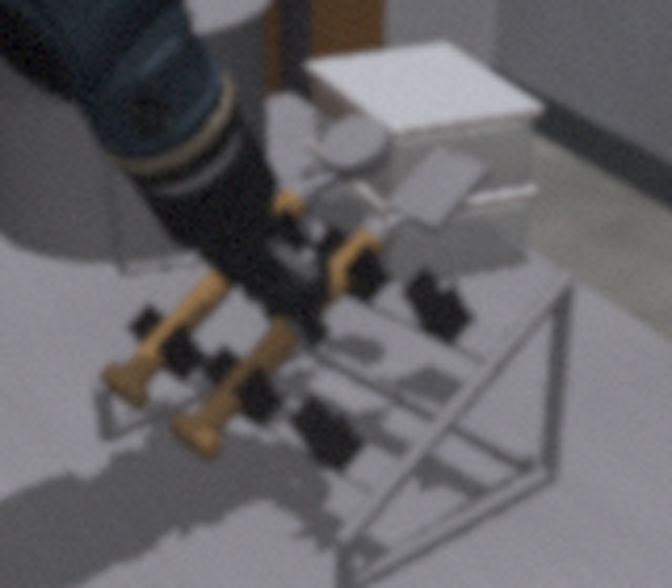

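send_rows(
  series=[0.012,0.003,-0.022,0,0,0,1,0.018,0.004,-0.033,0,0,0,1,0.018,0.004,-0.033,0,0,0,1],
)

```text
time: 8.95
ee_pos: [0.6096, 0.1802, 0.1022]
tool_rot: [0.161, 0.602, 0.756, 0.203]
force: [-29.4, -6.4, 31.6]
gripper_width: 0.0191
```

```bash
python3 -c "
from loc import *
import st
loc(np.array([.602,.1797,.115]),.0147,.001)"
```

```text
t 8.95 p [0.6096 0.1802 0.1022] j [ 0.31  0.21 -0.59  0.25 -0.04  0.07] F [-29.4  -6.4  31.6] T [-0.6   2.35  0.09] w 0.0191
x [-2.245e-01  9.745e-01  4.000e-04] 102.97 z [ 0.4872  0.1126 -0.866 ]
local x y z mm [-0.9 -1.2 -0.1] pitch 30.01 yaw 12.96
```

send_rows(
  series=[-0.016,-0.004,0.029,0,0,0,1,-0.016,-0.004,0.029,0,0,0,0.5,-0.016,-0.004,0.029,0,0,0,0.5,-0.016,-0.004,0.029,0,0,0,0.5,-0.016,-0.004,0.029,0,0,0,0.5],
)

```text
time: 9.45
ee_pos: [0.61, 0.1803, 0.1026]
tool_rot: [0.161, 0.602, 0.756, 0.202]
force: [0.8, -0.5, -0.3]
gripper_width: 0.0426
```

send_rows(
  series=[-0.15,-0.035,0.26,0,0,0,0.5,-0.4,-0.095,0.71,0,0,0,0.5,-0.56,-0.134,1,0,0,0,0.5],
)

```text
time: 9.75
ee_pos: [0.5644, 0.1694, 0.1843]
tool_rot: [0.161, 0.602, 0.756, 0.203]
force: [-0.8, 0.3, 0.6]
gripper_width: 0.0428
```

send_rows(
  series=[-0.3,-0.07,0.5,0,0,0,0.5,-0.7,-0.3,1,0,0,0,0.5],
)

```text
time: 9.95
ee_pos: [0.5112, 0.1474, 0.2609]
tool_rot: [0.161, 0.601, 0.756, 0.203]
force: [-0.4, 0.3, 1.2]
gripper_width: 0.0428
```

```bash
python3 look.py p5
```

```text
t 9.95 p [0.5112 0.1474 0.2609] j [ 0.3  -0.12 -0.48  0.69 -0.04  0.07] F [-0.4  0.3  1.2] T [-0.12  0.4  -0.06] w 0.0428
x [-2.252e-01  9.743e-01  7.000e-04] 103.02 z [ 0.4868  0.1132 -0.8661]
```

View pics/p5b.png

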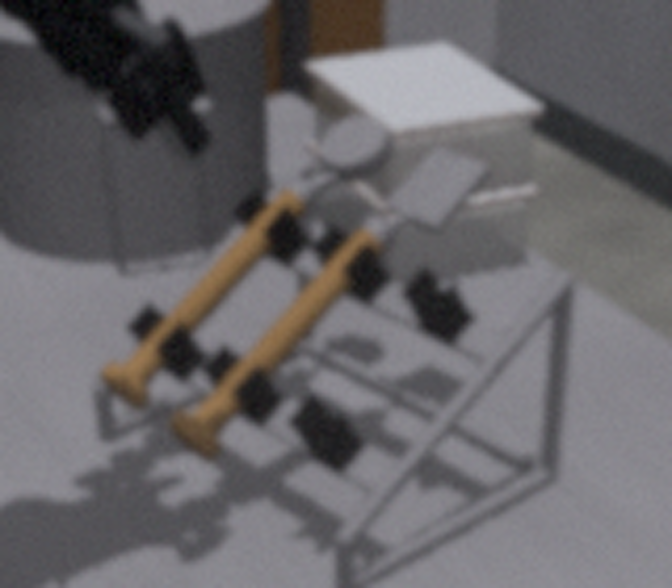

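View pics/p5a.png

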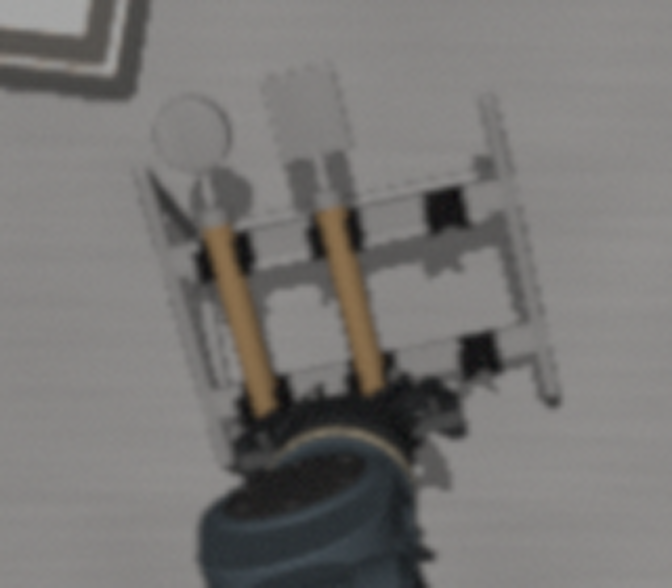

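send_rows(
  series=[0,-0.25,0,-0.009,0.04,0,0.3,0,-0.5,0,-0.018,0.08,0,0,0,-0.75,0,-0.028,0.12,0,0,0,-1,0,-0.0375,0.162,0,0,0,-1,0,-0.0375,0.162,0,0],
)

```text
time: 10.55
ee_pos: [0.514, 0.0657, 0.2561]
tool_rot: [-0.003, 0.624, 0.782, -0.003]
force: [1.5, 0.3, -0.9]
gripper_width: 0.0855
```

send_rows(
  series=[-0.1,-0.5,-0.2,0,0,-0.035,0,-0.2,-1,-0.4,0,0,-0.07,0,-0.2,-1,-0.4,0,0,-0.096,0],
)

```text
time: 10.85
ee_pos: [0.4937, -0.0158, 0.225]
tool_rot: [-0.0, 0.736, 0.677, -0.001]
force: [-0.0, 0.1, 0.3]
gripper_width: 0.0852
```

send_rows(
  series=[0,-0.5,-0.3,0,0,0,0,0,-1,-0.7,0,0,0,0,0,-1,-1,0,0,0,0],
)

```text
time: 11.15
ee_pos: [0.4953, -0.0958, 0.146]
tool_rot: [0.002, 0.734, 0.679, 0.001]
force: [-0.5, 0.7, -0.3]
gripper_width: 0.0853
```

```bash
python3 st.py
```

```text
t 11.15 p [ 0.4953 -0.0958  0.146 ] j [-0.19  0.25 -0.23  1.09 -0.   -0.11] F [-0.5  0.7 -0.3] T [ 0.01 -0.02 -0.03] w 0.0853
x [ 0.0783  0.9969 -0.0012] 85.51 z [ 0.003  -0.0014 -1.    ]
```

send_rows(
  series=[-0.05,-0.44,-0.3,0,0,0,0,-0.05,-0.44,-0.8,0,0,0,0,-0.05,-0.44,-1,0,0,0,0],
)

```text
time: 11.45
ee_pos: [0.4897, -0.1282, 0.0644]
tool_rot: [-0.0, 0.734, 0.679, -0.0]
force: [-0.6, -0.5, 0.6]
gripper_width: 0.0854
```

send_rows(
  series=[0,0,-0.4,0,0,0,0,0,0,-0.7,0,0,0,0,0,0,-0.7,0,0,0,0],
)

```text
time: 11.75
ee_pos: [0.4892, -0.1272, 0.0089]
tool_rot: [-0.001, 0.733, 0.68, -0.001]
force: [-1.0, -0.1, 0.1]
gripper_width: 0.0853
```

Run:
```python
import st
from station import cams
import cv2,numpy as np
b=cams.grab_frame('side')['image'][130:330,180:380,::-1]
cv2.imwrite('pics/g3.png',cv2.resize(b,None,fx=3,fy=3,interpolation=cv2.INTER_CUBIC))
```

```text
t 11.75 p [ 0.4892 -0.1272  0.0089] j [-0.25  0.39 -0.43  0.76  0.   -0.18] F [-1.  -0.1  0.1] T [ 0.07 -0.02 -0.01] w 0.0853
x [7.520e-02 9.972e-01 8.000e-04] 85.69 z [-0.0027  0.001  -1.    ]
```

View pics/g3.png

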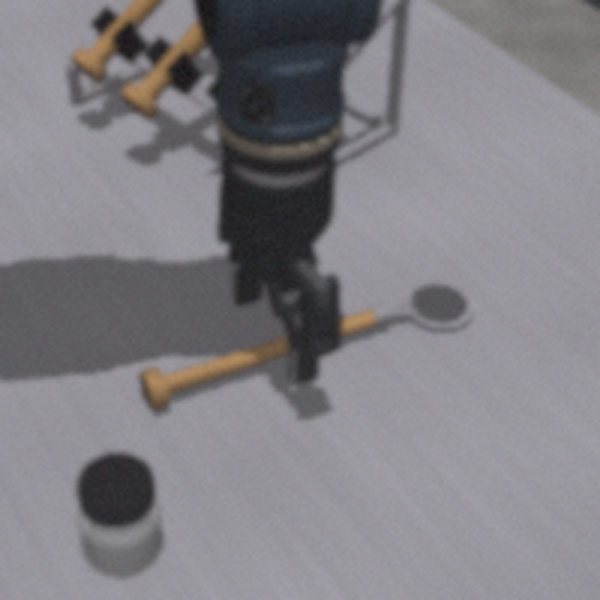

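send_rows(
  series=[0.02,-0.05,-0.07,0,0,0,0.4,0.02,-0.05,-0.07,0,0,0,0.6,0.02,-0.05,-0.07,0,0,0,0.75,0.02,-0.05,-0.07,0,0,0,1,0.02,-0.05,-0.07,0,0,0,1],
  grip_force=90,
)

```text
time: 12.3
ee_pos: [0.4935, -0.1322, 0.0064]
tool_rot: [0.001, 0.733, 0.68, 0.001]
force: [-1.5, 0.8, 15.7]
gripper_width: 0.0126
```

send_rows(
  series=[0,0,0,0,0,0,1,0,0,0,0,0,0,1,0,0,0,0,0,0,1],
)

```text
time: 12.6
ee_pos: [0.4935, -0.1322, 0.0067]
tool_rot: [0.001, 0.733, 0.68, 0.001]
force: [-2.1, -0.0, 6.6]
gripper_width: 0.0109
```

```bash
python3 st.py
```

```text
t 12.6 p [ 0.4935 -0.1322  0.0067] j [-0.26  0.39 -0.42  0.75  0.   -0.19] F [-2.1 -0.   6.6] T [0.11 0.34 0.04] w 0.0109
x [ 7.530e-02  9.972e-01 -2.000e-04] 85.68 z [ 1.8e-03 -3.0e-04 -1.0e+00]
```

send_rows(
  series=[0,0,0.2,0,0,0,1,0,0,0.5,0,0,0,1,0,0,0.9,0,0,0,1,0,0,1,0,0,0,1],
)

```text
time: 13.0
ee_pos: [0.4947, -0.1325, 0.0889]
tool_rot: [0.002, 0.733, 0.68, 0.001]
force: [0.9, 0.3, -1.1]
gripper_width: 0.0104
```

Run:
```python
import st
from station import cams
import cv2,numpy as np,pickle
F={k:cams.grab_frame(k) for k in('top','side')};pickle.dump(F,open('g4.pkl','wb'))
b=F['side']['image'][130:330,180:380,::-1]
cv2.imwrite('pics/g4.png',cv2.resize(b,None,fx=3,fy=3,interpolation=cv2.INTER_CUBIC))
```

```text
t 13.0 p [ 0.4947 -0.1325  0.0889] j [-0.26  0.3  -0.31  0.95  0.   -0.19] F [ 0.9  0.3 -1.1] T [-0.04 -0.01  0.02] w 0.0104
x [ 7.530e-02  9.972e-01 -8.000e-04] 85.68 z [ 0.0049 -0.0012 -1.    ]
```

View pics/g4.png

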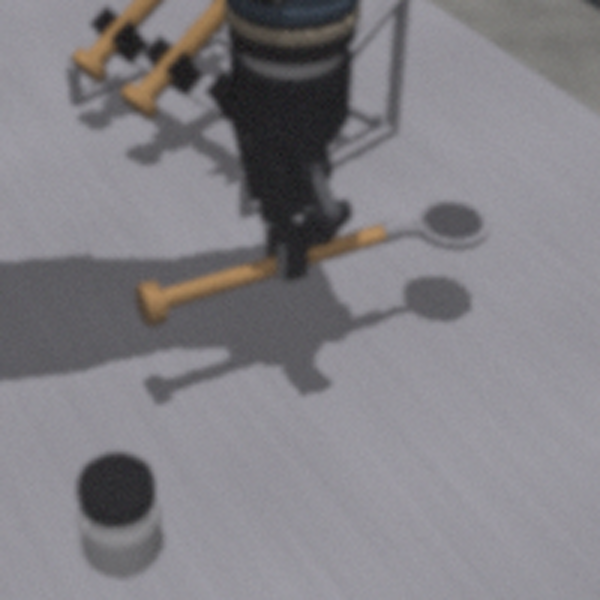

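Run:
```python
from h import *
F=pickle.load(open('g4.pkl','rb'))
tcp=np.array([.4947,-.1325,.0889]);tz=np.array([.0049,-.0012,-1]);tx=np.array([.0753,.9972,0]);d=np.cross(tx,-tz)
mid=tcp-.0083*tz-.0025*d
for n in F:
    print(n,[(k,proj(F[n],mid+x*d)[0].round(1)) for k,x in(('butt',-.104),('ferr',.08),('head',.142))])
    k,l,st,ce=cv2.connectedComponentsWithStats(wood(F[n]))
    for i in range(1,k):
        x,y=ce[i]
        if st[i,4]>20 and ((n=='top' and 270<x<320 and y>120) or (n=='side' and 225<x<330 and y>190)):
            p=np.argwhere(l==i)[:,::-1].astype(float);c=p.mean(0);w,v=np.linalg.eigh(np.cov(p.T));v=v[:,1];t=(p-c)@v
            print(n,st[i],(c+v*(t.min()-.4)).round(1),(c+v*(t.max()+.4)).round(1))
```

```text
top [('butt', array([293.2, 226.7])), ('ferr', array([298.2, 166.5])), ('head', array([299.9, 146.8]))]
side [('butt', array([227.3, 231.2])), ('ferr', array([307.2, 206.8])), ('head', array([331.4, 199.3]))]
side [283 206  25  11  96] [307.4 207. ] [282.4 214.5]
side [226 216  46  21 286] [271.4 217.9] [226.8 231. ]
```

send_rows(
  series=[0,0.2,0.4,0,0,0.02,1,0,0.4,0.8,0,0,0.04,1,0,0.6,1,0,0,0.05,1],
)

```text
time: 13.4
ee_pos: [0.4934, -0.0837, 0.1667]
tool_rot: [0.0, 0.677, 0.736, 0.0]
force: [1.1, 0.1, -1.9]
gripper_width: 0.0104
```

send_rows(
  series=[0,0.3,0.4,0,0,0.02,1,0,0.6,0.8,0,0,0.04,1,0.1,0.8,1,0,0,0.046,1],
)

```text
time: 13.7
ee_pos: [0.5009, -0.0189, 0.2471]
tool_rot: [0.0, 0.622, 0.783, 0.001]
force: [-0.3, -0.9, -0.6]
gripper_width: 0.0103
```

send_rows(
  series=[0.1,0.4,0,0,0,0,1,0.3,1,0,0,0,0,1,0.3,1,0,0,0,0,1],
)

```text
time: 14.0
ee_pos: [0.5262, 0.0642, 0.244]
tool_rot: [-0.001, 0.621, 0.784, 0.0]
force: [-0.0, -0.7, -1.6]
gripper_width: 0.0105
```

send_rows(
  series=[0,0.1,0,0.009,-0.04,0,1,0,0.2,0,0.018,-0.08,0,1,0,0.3,0,0.028,-0.12,0,1,0,0.42,0,0.0375,-0.163,0,1,0,0.42,0,0.0375,-0.163,0,1],
)

```text
time: 14.5
ee_pos: [0.5173, 0.0925, 0.2387]
tool_rot: [0.159, 0.602, 0.756, 0.201]
force: [-1.9, -1.0, -2.7]
gripper_width: 0.0103
```

```bash
python3 st.py;python3 -c "
from loc import *
loc(np.array([.620,.1008,.115]),.0083,.0025,13.0)"
```

```text
t 14.5 p [0.5173 0.0925 0.2387] j [ 0.16 -0.12 -0.53  0.64  0.04 -0.06] F [-1.9 -1.  -2.7] T [-0.14  0.8   0.05] w 0.0103
x [-2.247e-01  9.744e-01  7.000e-04] 102.99 z [ 0.4823  0.1118 -0.8688]
local x y z mm [-28.9  15.  166.4] pitch 29.68 yaw 12.96
```

send_rows(
  series=[0.25,-0.12,-0.1,0,0,0,1,0.45,-0.1,-0.35,0,0,0,1,0.67,-0.06,-0.65,0,0,0,1],
)

```text
time: 14.8
ee_pos: [0.581, 0.088, 0.1945]
tool_rot: [0.162, 0.602, 0.755, 0.203]
force: [0.2, 0.3, -1.5]
gripper_width: 0.0109
```

send_rows(
  series=[0.2,0.05,-0.25,0,0,0,1,0.4,0.11,-0.48,0,0,0,1,0.5,0.13,-0.63,0,0,0,1,0.5,0.13,-0.63,0,0,0,1,0.5,0.13,-0.63,0,0,0,1],
)

```text
time: 15.3
ee_pos: [0.6192, 0.0987, 0.1429]
tool_rot: [0.161, 0.602, 0.756, 0.202]
force: [0.0, 0.2, -0.9]
gripper_width: 0.0105
```

```bash
python3 look.py n1;python3 -c "
from loc import *
loc(np.array([.620,.1008,.115]),.0083,.0025,13.0)"
```

```text
t 15.3 p [0.6192 0.0987 0.1429] j [ 0.14  0.15 -0.54  0.36  0.04 -0.08] F [ 0.   0.2 -0.9] T [-0.1   0.54  0.  ] w 0.0105
x [-2.240e-01  9.746e-01 -1.000e-04] 102.95 z [ 0.487   0.1118 -0.8662]
local x y z mm [11.  -1.7 34.1] pitch 30.13 yaw 12.95
```

View pics/n1a.png

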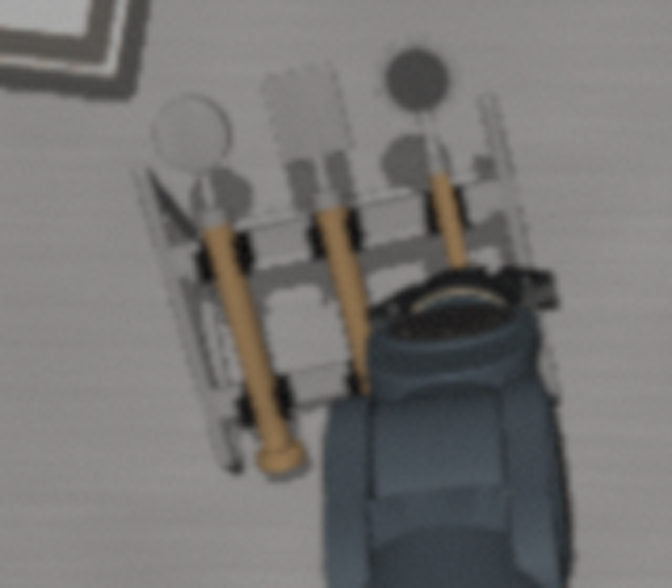

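View pics/n1b.png

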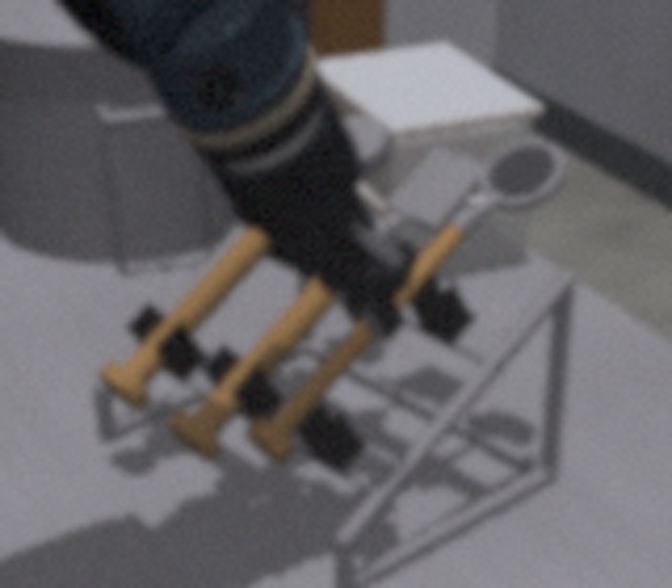

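send_rows(
  series=[-0.12,0,-0.07,0,0,0,1,-0.06,0.01,-0.17,0,0,0,1,-0.011,0.02,-0.264,0,0,0,1,-0.011,0.02,-0.264,0,0,0,1],
  grip_force=100,
)

```text
time: 15.8
ee_pos: [0.6177, 0.1007, 0.1212]
tool_rot: [0.162, 0.601, 0.756, 0.203]
force: [0.3, -0.4, -1.4]
gripper_width: 0.0099
```

```bash
python3 st.py;python3 -c "
from loc import *
loc(np.array([.620,.1008,.115]),.0083,.0025,13.0)"
```

```text
t 15.8 p [0.6177 0.1007 0.1212] j [ 0.14  0.17 -0.58  0.3   0.04 -0.07] F [ 0.3 -0.4 -1.4] T [-0.12  0.57 -0.04] w 0.0099
x [-0.2244  0.9745  0.    ] 102.97 z [ 0.4883  0.1125 -0.8654]
local x y z mm [-1.4  0.4 14.8] pitch 30.07 yaw 12.97
```

send_rows(
  series=[0.043,0.008,-0.046,0,0,0,1,0.043,0.008,-0.046,0,0,0,1,0.043,0.008,-0.046,0,0,0,1],
)

```text
time: 16.1
ee_pos: [0.6217, 0.1012, 0.1189]
tool_rot: [0.162, 0.601, 0.755, 0.204]
force: [0.1, -1.3, 1.5]
gripper_width: 0.0099
```

```bash
python3 st.py;python3 -c "
from loc import *
loc(np.array([.620,.1008,.115]),.0083,.0025,13.0)"
```

```text
t 16.1 p [0.6217 0.1012 0.1189] j [ 0.14  0.18 -0.58  0.29  0.04 -0.07] F [ 0.1 -1.3  1.5] T [-0.33  0.47 -0.18] w 0.0099
x [-2.241e-01  9.746e-01 -3.000e-04] 102.95 z [ 0.4898  0.1124 -0.8645]
local x y z mm [ 0.9  0.  10.8] pitch 30.17 yaw 12.96
```

send_rows(
  series=[0.014,-0.005,-0.049,0,0,-0.001,1,0.014,-0.005,-0.049,0,0,-0.001,1],
)

```text
time: 16.3
ee_pos: [0.6231, 0.1012, 0.1153]
tool_rot: [0.163, 0.602, 0.754, 0.204]
force: [3.5, 0.7, -0.7]
gripper_width: 0.0102
```

```bash
python3 st.py;python3 -c "
from loc import *
loc(np.array([.620,.1008,.115]),.0083,.0025,13.0)"
```

```text
t 16.3 p [0.6231 0.1012 0.1153] j [ 0.14  0.18 -0.58  0.28  0.04 -0.07] F [ 3.5  0.7 -0.7] T [-0.05 -0.01  0.07] w 0.0102
x [-2.215e-01  9.752e-01  1.000e-04] 102.8 z [ 0.491   0.1116 -0.864 ]
local x y z mm [ 0.3 -0.3  7. ] pitch 30.24 yaw 12.79
```

send_rows(
  series=[0.024,0.006,-0.043,0,0,0,1,0.024,0.006,-0.043,0,0,0,1],
)

```text
time: 16.5
ee_pos: [0.6245, 0.1016, 0.1109]
tool_rot: [0.162, 0.602, 0.755, 0.203]
force: [4.5, 1.7, -6.1]
gripper_width: 0.0098
```

```bash
python3 st.py;python3 -c "
from loc import *
loc(np.array([.620,.1008,.115]),.0083,.0025,13.0)"
```

```text
t 16.5 p [0.6245 0.1016 0.1109] j [ 0.14  0.19 -0.59  0.27  0.04 -0.07] F [ 4.5  1.7 -6.1] T [-0.    0.05  0.11] w 0.0098
x [-2.214e-01  9.752e-01  1.000e-04] 102.79 z [ 0.4896  0.1112 -0.8648]
local x y z mm [-0.6 -0.3  2.5] pitch 30.14 yaw 12.79
```

Snapping in: the clips are now pulling the handle. I'll press on to the seat.

send_rows(
  series=[0.02,0.005,-0.024,0,0,0,1,0.02,0.005,-0.024,0,0,0,1],
)

```text
time: 16.7
ee_pos: [0.6257, 0.1018, 0.1088]
tool_rot: [0.162, 0.603, 0.755, 0.203]
force: [2.4, 0.1, -3.6]
gripper_width: 0.01
```

```bash
python3 look.py n2;python3 -c "
from loc import *
loc(np.array([.620,.1008,.115]),.0083,.0025,13.0)"
```

```text
t 16.7 p [0.6257 0.1018 0.1088] j [ 0.14  0.2  -0.59  0.26  0.04 -0.07] F [ 2.4  0.1 -3.6] T [-0.08  0.46  0.04] w 0.01
x [-2.213e-01  9.752e-01  1.000e-04] 102.79 z [ 0.4889  0.111  -0.8652]
local x y z mm [-0.7 -0.3  0.1] pitch 30.09 yaw 12.78
```

View pics/n2b.png

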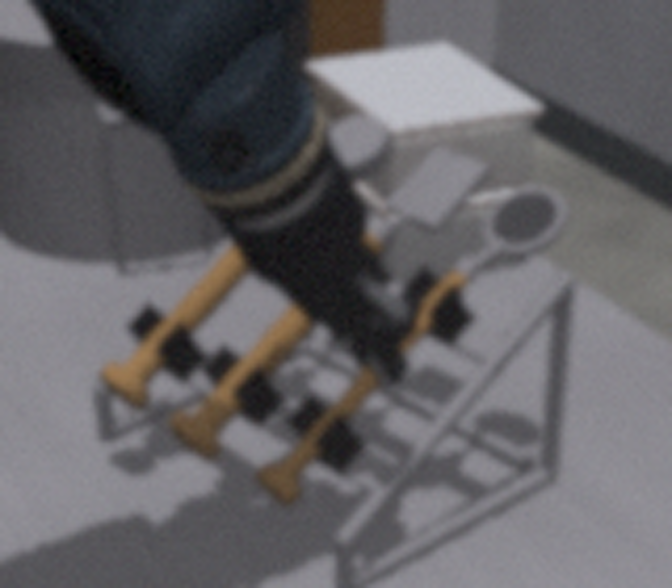

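send_rows(
  series=[0.006,0.001,-0.012,0,0,0,1,0.012,0.002,-0.022,0,0,0,1,0.012,0.002,-0.022,0,0,0,1],
)

```text
time: 17.1
ee_pos: [0.6259, 0.1018, 0.1085]
tool_rot: [0.162, 0.603, 0.755, 0.203]
force: [-15.3, -3.8, 16.5]
gripper_width: 0.01
```

```bash
python3 st.py;python3 -c "
from loc import *
loc(np.array([.620,.1008,.115]),.0083,.0025,13.0)"
```

```text
t 17.1 p [0.6259 0.1018 0.1085] j [ 0.14  0.2  -0.59  0.26  0.04 -0.07] F [-15.3  -3.8  16.5] T [-0.14  1.58  0.22] w 0.01
x [-2.212e-01  9.752e-01  1.000e-04] 102.78 z [ 0.4898  0.1112 -0.8647]
local x y z mm [-0.6 -0.3 -0.3] pitch 30.15 yaw 12.78
```

send_rows(
  series=[-0.01,-0.002,0.018,0,0,0,1,-0.01,-0.002,0.018,0,0,0,0.55,-0.01,-0.002,0.018,0,0,0,0.55,-0.01,-0.002,0.018,0,0,0,0.55,-0.01,-0.002,0.018,0,0,0,0.55],
)

```text
time: 17.6
ee_pos: [0.6263, 0.1018, 0.1092]
tool_rot: [0.162, 0.603, 0.754, 0.203]
force: [0.4, -1.3, -0.6]
gripper_width: 0.0386
```

send_rows(
  series=[-0.15,-0.035,0.26,0,0,0,0.55,-0.4,-0.095,0.71,0,0,0,0.55,-0.56,-0.134,1,0,0,0,0.55],
)

```text
time: 17.9
ee_pos: [0.5808, 0.0909, 0.1907]
tool_rot: [0.163, 0.602, 0.754, 0.203]
force: [0.4, -0.5, -0.2]
gripper_width: 0.0384
```

send_rows(
  series=[-0.4,-0.2,0.5,0,0,0,0.5,-1,-0.5,1,0,0,0,0.5,-1,-0.5,1,0,0,0,0.5],
)

```text
time: 18.2
ee_pos: [0.4999, 0.0504, 0.2724]
tool_rot: [0.164, 0.602, 0.754, 0.204]
force: [0.6, -0.7, -0.6]
gripper_width: 0.0424
```

send_rows(
  series=[-0.4,-0.5,0.2,0,0,0,0.5,-0.8,-1,0.3,0,0,0,0.5,-0.8,-1,0.3,0,0,0,0.5],
)

```text
time: 18.5
ee_pos: [0.4353, -0.0322, 0.2946]
tool_rot: [0.164, 0.604, 0.753, 0.203]
force: [0.2, -0.7, -0.5]
gripper_width: 0.0425
```

send_rows(
  series=[-0.2,-0.5,0,0,0,0,0.5,-0.4,-1,0,0,0,0,0.5,-0.4,-1,0,0,0,0,0.5],
)

```text
time: 18.8
ee_pos: [0.4041, -0.1139, 0.2932]
tool_rot: [0.164, 0.606, 0.752, 0.202]
force: [-0.3, 0.2, 0.8]
gripper_width: 0.0426
```

```bash
python3 look.py n3
python3 - <<'E'
from h import *
F=pickle.load(open('n3.pkl','rb'))
cv2.imwrite('pics/n3f.png',F['top']['image'][:,:,::-1])
for n in F:
    k,l,st,ce=cv2.connectedComponentsWithStats(wood(F[n]))
    for i in range(1,k):
        x,y=ce[i]
        if st[i,4]>100 and ((n=='top' and 140<x<260 and 110<y<200) or (n=='side' and 195<x<300 and 90<y<190)):
            p=np.argwhere(l==i)[:,::-1].astype(float);c=p.mean(0);w,v=np.linalg.eigh(np.cov(p.T));v=v[:,1];v*=-np.sign(v[1]);t=(p-c)@v
            u1=c+v*(t.max()+.4);u2=c+v*(t.min()-.4)
            P1=plane(F[n],u1,.155)[0];P2=plane(F[n],u2,.063)[0];d=P1-P2;L=np.linalg.norm(d);d/=L
            print(n,c.round(1),'L',L.round(4),'mid',(P2+d*.104*L/.184).round(4),'yaw',np.degrees(np.arctan2(d[1],d[0])).round(2))
E
```

```text
t 18.8 p [ 0.4041 -0.1139  0.2932] j [-0.52 -0.27 -0.49  0.95  0.34 -0.67] F [-0.3  0.2  0.8] T [-0.08  0.43  0.03] w 0.0426
x [-0.2128  0.9771 -0.0012] 102.29 z [ 0.4908  0.1058 -0.8648]
top [221.1 152.7] L 0.1835 mid [0.6181 0.0993 0.115 ] yaw 13.14
top [195.5 159.1] L 0.1847 mid [0.5968 0.1764 0.115 ] yaw 13.24
top [169.5 163.6] L 0.1847 mid [0.5823 0.2552 0.115 ] yaw 13.73
side [242.  114.2] L 0.1308 mid [0.6524 0.3222 0.115 ] yaw -88.72
side [244.7 141.4] L 0.1849 mid [0.5976 0.178  0.115 ] yaw 14.08
side [264.7 152.6] L 0.1842 mid [0.6177 0.1005 0.115 ] yaw 13.7
side [213.2 145.7] L 0.1258 mid [0.5006 0.188  0.115 ] yaw -84.95
```

View pics/n3b.png

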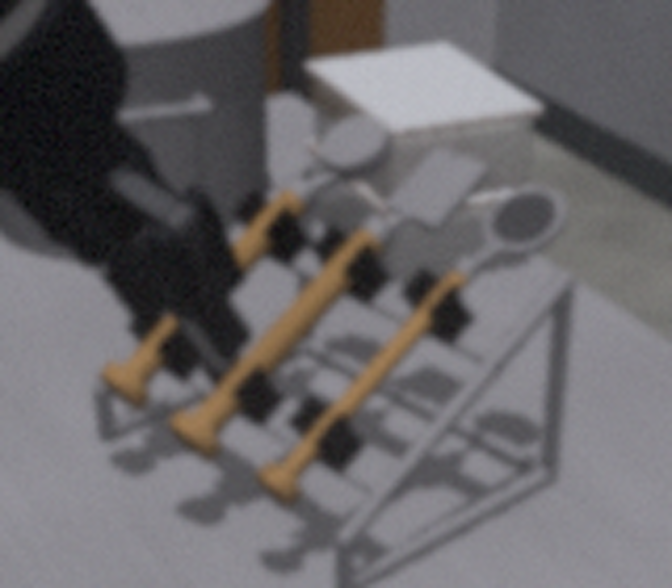

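View pics/n3a.png

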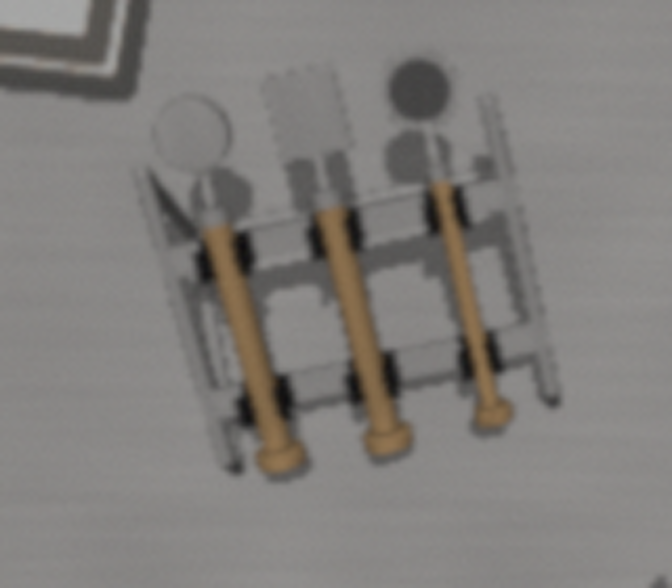

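View pics/n3f.png

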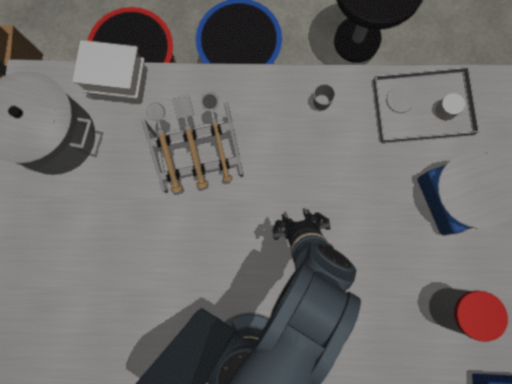

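Run:
```python
from h import *
F=pickle.load(open('n3.pkl','rb'));cv2.imwrite('pics/n3s.png',F['side']['image'][:,:,::-1])
# triangulate both ends of the two handles across views
for nm,sel in(('thick',(195.5,244.7)),('thin',(221.1,264.7))):
    E=[]
    for n,x0 in zip(('top','side'),sel):
        k,l,st,ce=cv2.connectedComponentsWithStats(wood(F[n]));i=min((j for j in range(1,k) if st[j,4]>100 and 90<ce[j][1]<200),key=lambda j:abs(ce[j][0]-x0))
        p=np.argwhere(l==i)[:,::-1].astype(float);c=p.mean(0);w,v=np.linalg.eigh(np.cov(p.T));v=v[:,1];v*=-np.sign(v[1]);t=(p-c)@v
        E.append((c+v*(t.max()+.4),c+v*(t.min()-.4)))
    fs=[F['top'],F['side']];a=tri(fs,[E[0][0],E[1][0]]);b=tri(fs,[E[0][1],E[1][1]]);d=a-b;L=np.linalg.norm(d);d/=L
    print(nm,'L',L.round(4),'mid',(b+d*.104*L/.184).round(4),'pitch',np.degrees(np.arcsin(d[2])).round(2))
```

```text
thick L 0.1844 mid [0.5966 0.1762 0.116 ] pitch 30.35
thin L 0.1836 mid [0.6175 0.0994 0.1157] pitch 30.45
```

View pics/n3s.png

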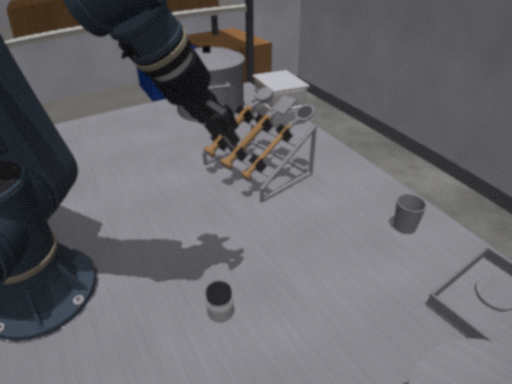

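Run:
```python
from h import *
f=pickle.load(open('top0.pkl','rb'));g=pickle.load(open('side0.pkl','rb'));u=np.array([.974,.226])
for nm,F_,L in(('top',f,[((189.5,134.8),(198.3,169.5)),((215.7,129.6),(223.5,164.2))]),('side',g,[((263.3,122.9),(237.5,152.1)),((283.6,132.9),(257.4,163.1))])):
  for a,b in L:
    A=plane(F_,a,.1425)[0];B=plane(F_,b,.0875)[0];print(nm,((A+B)/2).round(4),'along',((A+B)[:2]/2@u).round(4),'half sep',np.linalg.norm(A-B)/2)
T=f['world_to_cam'];print(-T[:3,:3].T@T[:3,3]); T=g['world_to_cam'];print(-T[:3,:3].T@T[:3,3])
```

```text
top [0.606  0.1786 0.115 ] along 0.6306 half sep 0.055156524178509005
top [0.6238 0.1012 0.115 ] along 0.6305 half sep 0.05481611593059829
side [0.5992 0.1718 0.115 ] along 0.6225 half sep 0.05502846845109164
side [0.6174 0.0948 0.115 ] along 0.6228 half sep 0.05372064863979293
[ 0.2717244  -0.04401487  1.36529083]
[ 0.16711778 -0.65612711  0.60813341]
```

Both handles are seated: pitch is about 30°, height 116 mm, and the jar hasn't moved. Along the slope, though, the turner sits roughly 6 mm low of centre compared with the clips and the ladle. There's plenty of time left, so I'll regrip it in place and slide it up.

send_rows(
  series=[0.16,0.4,0,0,0,0.004,0.5,0.33,0.82,0,0,0,0.004,0.5],
)

```text
time: 19.1
ee_pos: [0.4324, -0.0423, 0.2931]
tool_rot: [0.161, 0.598, 0.758, 0.204]
force: [0.9, -0.3, 0.1]
gripper_width: 0.0427
```

send_rows(
  series=[0.16,0.4,0,0,0,0,0.5,0.33,0.82,0,0,0,0,0.5],
)

```text
time: 19.3
ee_pos: [0.4584, 0.0257, 0.2933]
tool_rot: [0.161, 0.597, 0.759, 0.205]
force: [0.9, -0.7, 0.3]
gripper_width: 0.0428
```

send_rows(
  series=[0.16,0.4,0,0,0,0,0.5,0.33,0.82,0,0,0,0,0.5],
)

```text
time: 19.5
ee_pos: [0.4844, 0.092, 0.2933]
tool_rot: [0.161, 0.596, 0.759, 0.205]
force: [0.9, -1.5, -0.3]
gripper_width: 0.0427
```

send_rows(
  series=[0.16,0.4,0,0,0,0,0.5,0.33,0.82,-0.3,0,0,0,0.5,0.33,0.82,-0.3,0,0,0,0.5],
)

```text
time: 19.8
ee_pos: [0.51, 0.1592, 0.2661]
tool_rot: [0.159, 0.595, 0.761, 0.204]
force: [-1.4, 0.2, -1.0]
gripper_width: 0.0424
```

```bash
python3 st.py
```

```text
t 19.8 p [0.51   0.1592 0.2661] j [ 0.33 -0.12 -0.47  0.7  -0.04  0.07] F [-1.4  0.2 -1. ] T [-0.15  0.51  0.02] w 0.0424
x [-2.408e-01  9.706e-01  8.000e-04] 103.93 z [ 0.4845  0.1209 -0.8664]
```

send_rows(
  series=[0.3,0.05,-0.4,0,0,-0.005,0.5,0.67,0.12,-1,0,0,-0.005,0.5,0.67,0.12,-1,0,0,-0.005,0.5,0.67,0.12,-1,0,0,-0.005,0.5],
)

```text
time: 20.2
ee_pos: [0.5633, 0.1643, 0.1873]
tool_rot: [0.161, 0.603, 0.755, 0.202]
force: [-0.1, -0.0, 0.3]
gripper_width: 0.0426
```

```bash
python3 st.py;python3 -c "
from loc import *
loc(np.array([.602,.1797,.115]),.0147,.001,13.0)"
```

```text
t 20.2 p [0.5633 0.1643 0.1873] j [ 0.31  0.03 -0.54  0.48 -0.04  0.07] F [-0.1 -0.   0.3] T [-0.13  0.43  0.05] w 0.0426
x [-2.202e-01  9.755e-01 -2.000e-04] 102.72 z [ 0.4869  0.1098 -0.8665]
local x y z mm [-0.4 -6.3 97.9] pitch 29.94 yaw 12.73
```

send_rows(
  series=[0.1,0.09,-0.2,0,0,0.001,0.5,0.35,0.146,-0.65,0,0,0.001,0.5,0.35,0.146,-0.65,0,0,0.001,0.5],
)

```text
time: 20.5
ee_pos: [0.5919, 0.1754, 0.1352]
tool_rot: [0.161, 0.602, 0.755, 0.202]
force: [-0.9, 0.3, -0.8]
gripper_width: 0.0428
```

```bash
python3 -c "
from loc import *
loc(np.array([.602,.1797,.115]),.0147,.001,13.0)"
```

```text
local x y z mm [-0.3 -1.9 37.6] pitch 29.99 yaw 12.84
```

send_rows(
  series=[0.11,0.03,-0.2,0,0,0.001,0.5,0.222,0.062,-0.4,0,0,0.001,0.5,0.222,0.062,-0.4,0,0,0.001,0.5],
)

```text
time: 20.8
ee_pos: [0.61, 0.1802, 0.1057]
tool_rot: [0.162, 0.601, 0.756, 0.203]
force: [-0.4, 0.4, 0.0]
gripper_width: 0.0426
```

```bash
python3 st.py; python3 -c "
from loc import *
loc(np.array([.602,.1797,.115]),.0147,.001,13.0)"
```

```text
t 20.8 p [0.61   0.1802 0.1057] j [ 0.31  0.21 -0.59  0.25 -0.04  0.07] F [-0.4  0.4  0. ] T [-0.07  0.42  0.01] w 0.0426
x [-0.2248  0.9744  0.    ] 102.99 z [ 0.4893  0.1129 -0.8648]
local x y z mm [ 1.2 -1.4  2.7] pitch 30.14 yaw 12.99
```

send_rows(
  series=[0,0.003,0,0,0,0,0.65,0,0.003,0,0,0,0,1,0,0.003,0,0,0,0,1,0,0.003,0,0,0,0,1],
  grip_force=60,
)

```text
time: 21.2
ee_pos: [0.6103, 0.1802, 0.1074]
tool_rot: [0.163, 0.601, 0.755, 0.205]
force: [-4.6, -0.8, 7.4]
gripper_width: 0.0196
```

```bash
python3 st.py; python3 -c "
from loc import *
loc(np.array([.602,.1797,.115]),.0147,.001,13.0)"
```

```text
t 21.2 p [0.6103 0.1802 0.1074] j [ 0.31  0.2  -0.59  0.25 -0.04  0.07] F [-4.6 -0.8  7.4] T [-0.1   0.67  0.14] w 0.0196
x [-2.246e-01  9.745e-01  3.000e-04] 102.98 z [ 0.4914  0.1135 -0.8635]
local x y z mm [ 2.2 -1.4  4. ] pitch 30.29 yaw 12.97
```

send_rows(
  series=[0.03,0.007,0.017,0,0,0,1,0.06,0.014,0.035,0,0,0,1,0.06,0.014,0.035,0,0,0,1],
)

```text
time: 21.5
ee_pos: [0.6108, 0.1803, 0.1076]
tool_rot: [0.16, 0.602, 0.756, 0.201]
force: [-24.0, -4.8, 13.7]
gripper_width: 0.0199
```

```bash
python3 st.py; python3 -c "
from loc import *
loc(np.array([.602,.1797,.115]),.0147,.001,13.0)"
```

```text
t 21.5 p [0.6108 0.1803 0.1076] j [ 0.31  0.21 -0.58  0.27 -0.04  0.07] F [-24.   -4.8  13.7] T [-0.56  3.14  0.1 ] w 0.0199
x [-2.250e-01  9.743e-01  1.000e-04] 103.01 z [ 0.4846  0.1121 -0.8675]
local x y z mm [ 2.9 -1.4  3.9] pitch 29.83 yaw 13.0
```

send_rows(
  series=[0.017,0.004,0.02,0,0,0,1,0.034,0.008,0.041,0,0,0,1,0.034,0.008,0.041,0,0,0,1],
  grip_force=90,
)

```text
time: 21.8
ee_pos: [0.618, 0.182, 0.1124]
tool_rot: [0.162, 0.601, 0.755, 0.204]
force: [0.4, 1.9, -2.7]
gripper_width: 0.0187
```

```bash
python3 st.py; python3 -c "
from loc import *
loc(np.array([.602,.1797,.115]),.0147,.001,13.0)"
```

```text
t 21.8 p [0.618  0.182  0.1124] j [ 0.31  0.21 -0.56  0.28 -0.04  0.07] F [ 0.4  1.9 -2.7] T [0.07 0.64 0.14] w 0.0187
x [-2.245e-01  9.745e-01  2.000e-04] 102.97 z [ 0.4905  0.1132 -0.864 ]
local x y z mm [11.6 -1.4  4.4] pitch 30.23 yaw 12.96
```

```bash
python3 look.py m1
python3 - <<'E'
from h import *
A=pickle.load(open('n3.pkl','rb'));B=pickle.load(open('m1.pkl','rb'))
for n,r in(('side',(100,190,215,280)),('top',(100,195,170,215))):
  for nm,F in(('before',A),('after',B)):
    k,l,st,ce=cv2.connectedComponentsWithStats(wood(F[n]))
    print(n,nm,[(st[i,:5].tolist()) for i in range(1,k) if st[i,4]>15 and r[0]<ce[i][1]<r[1] and r[2]<ce[i][0]<r[3]])
E
```

```text
t 21.8 p [0.618  0.182  0.1124] j [ 0.31  0.21 -0.56  0.28 -0.04  0.07] F [ 0.4  1.9 -2.7] T [0.07 0.64 0.14] w 0.0187
x [-2.245e-01  9.745e-01  2.000e-04] 102.97 z [ 0.4905  0.1132 -0.864 ]
side before [[235, 106, 17, 18, 111], [221, 115, 49, 53, 387], [242, 125, 48, 54, 274]]
side after [[260, 113, 12, 11, 63], [205, 121, 32, 35, 212], [242, 125, 48, 54, 286], [224, 132, 29, 33, 197]]
top before [[185, 130, 22, 58, 368]]
top after [[185, 127, 11, 21, 135]]
```

View pics/m1b.png

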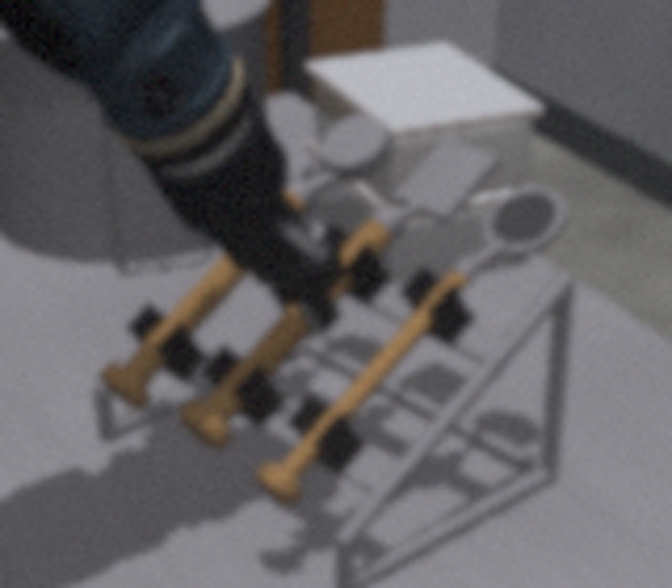

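send_rows(
  series=[0.008,0.002,-0.015,0,0,0,1,0.015,0.003,-0.027,0,0,0,1,0.015,0.003,-0.027,0,0,0,1],
)

```text
time: 22.2
ee_pos: [0.6183, 0.182, 0.112]
tool_rot: [0.163, 0.601, 0.755, 0.205]
force: [-31.1, -5.9, 35.2]
gripper_width: 0.0193
```

```bash
python3 st.py; python3 -c "
from loc import *
loc(np.array([.602,.1797,.115]),.0147,.001,13.0)"
```

```text
t 22.2 p [0.6183 0.182  0.112 ] j [ 0.3   0.21 -0.56  0.27 -0.04  0.07] F [-31.1  -5.9  35.2] T [-0.35  2.3   0.17] w 0.0193
x [-2.247e-01  9.744e-01  3.000e-04] 102.99 z [ 0.4916  0.1136 -0.8634]
local x y z mm [11.7 -1.4  3.9] pitch 30.3 yaw 12.97
```

send_rows(
  series=[-0.014,-0.003,0.025,0,0,0,1,-0.014,-0.003,0.025,0,0,0,0.5,-0.014,-0.003,0.025,0,0,0,0.5,-0.014,-0.003,0.025,0,0,0,0.5,-0.014,-0.003,0.025,0,0,0,0.5],
)

```text
time: 22.7
ee_pos: [0.6181, 0.1817, 0.1108]
tool_rot: [0.162, 0.601, 0.755, 0.203]
force: [0.0, -0.4, -0.4]
gripper_width: 0.0427
```

send_rows(
  series=[-0.15,-0.035,0.26,0,0,0,0.5,-0.4,-0.095,0.71,0,0,0,0.5,-0.56,-0.134,1,0,0,0,0.5],
)

```text
time: 23.0
ee_pos: [0.5726, 0.1708, 0.1925]
tool_rot: [0.162, 0.601, 0.755, 0.204]
force: [1.5, 0.3, 0.4]
gripper_width: 0.0425
```

send_rows(
  series=[-0.4,-0.1,0.5,0,0,0,0.5,-1,-0.3,1,0,0,0,0.5,-1,-0.3,1,0,0,0,0.5],
)

```text
time: 23.3
ee_pos: [0.4917, 0.1465, 0.2745]
tool_rot: [0.163, 0.601, 0.755, 0.205]
force: [1.6, 0.8, -0.1]
gripper_width: 0.0429
```

send_rows(
  series=[-0.4,-0.4,0.2,0,0,0,0.5,-1,-0.6,0.3,0,0,0,0.5,-1,-0.6,0.3,0,0,0,0.5],
)

```text
time: 23.6
ee_pos: [0.4095, 0.0974, 0.2963]
tool_rot: [0.163, 0.602, 0.755, 0.204]
force: [0.2, 0.3, 0.2]
gripper_width: 0.0425
```

send_rows(
  series=[-0.4,-0.4,0,0,0,0,0.5,-0.7,-0.9,0,0,0,0,0.5,-0.7,-0.9,0,0,0,0,0.5,-0.7,-0.9,0,0,0,0,0.5],
)

```text
time: 24.0
ee_pos: [0.3573, 0.0256, 0.2954]
tool_rot: [0.163, 0.603, 0.754, 0.204]
force: [0.5, -0.4, -0.2]
gripper_width: 0.0432
```

```bash
python3 look.py m2
python3 - <<'E'
from h import *
F=pickle.load(open('m2.pkl','rb'))
fs=[F['top'],F['side']];u=np.array([.974,.226])
R={}
for n in F:
    k,l,st,ce=cv2.connectedComponentsWithStats(wood(F[n]))
    for i in range(1,k):
        x,y=ce[i]
        if st[i,4]>150 and ((n=='top' and 140<x<260 and 110<y<200) or (n=='side' and 195<x<300 and 100<y<190)):
            p=np.argwhere(l==i)[:,::-1].astype(float);c=p.mean(0);w,v=np.linalg.eigh(np.cov(p.T));v=v[:,1];v*=-np.sign(v[1]);t=(p-c)@v
            u1=c+v*(t.max()+.4);u2=c+v*(t.min()-.4);R.setdefault(n,[]).append((x,u1,u2))
            P1=plane(F[n],u1,.155)[0];P2=plane(F[n],u2,.063)[0];d=P1-P2;L=np.linalg.norm(d);d/=L
            m=P2+d*.104*L/.184
            print(n,c.round(1),'L',L.round(4),'mid',m.round(4),'along',(m[:2]@u).round(4))
a,b=[sorted(R[n],key=lambda r:r[0]) for n in('top','side')]
for q in range(min(len(a),len(b))):
    A,B=a[-1-q],b[-1-q];P=tri(fs,[A[1],B[1]]);Q=tri(fs,[A[2],B[2]]);d=P-Q;L=np.linalg.norm(d);d/=L;m=Q+d*.104*L/.184
    print('tri',m.round(4),'L',L.round(4),'pitch',np.degrees(np.arcsin(d[2])).round(2),'along',(m[:2]@u).round(4))
E
```

```text
t 24.0 p [0.3573 0.0256 0.2954] j [-0.04 -0.47 -0.59  0.93  0.13 -0.23] F [ 0.5 -0.4 -0.2] T [-0.12  0.47 -0.  ] w 0.0432
x [-2.201e-01  9.755e-01 -3.000e-04] 102.71 z [ 0.4911  0.1106 -0.8641]
top [221.1 153.1] L 0.1829 mid [0.6177 0.0992 0.115 ] along 0.6241
top [194.8 156.5] L 0.1851 mid [0.606  0.1791 0.115 ] along 0.6307
top [169.4 163.7] L 0.1854 mid [0.5819 0.2552 0.115 ] along 0.6245
side [227.3 130.6] L 0.1874 mid [0.5847 0.2609 0.115 ] along 0.6285
side [246.9 138.9] L 0.1874 mid [0.6106 0.1885 0.115 ] along 0.6373
side [264.7 152.6] L 0.1838 mid [0.6178 0.1005 0.115 ] along 0.6244
tri [0.6173 0.0992 0.1158] L 0.183 pitch 30.39 along 0.6236
tri [0.6046 0.1779 0.1211] L 0.1843 pitch 29.94 along 0.6291
tri [0.5813 0.2542 0.1185] L 0.1852 pitch 30.07 along 0.6236
```

View pics/m2b.png

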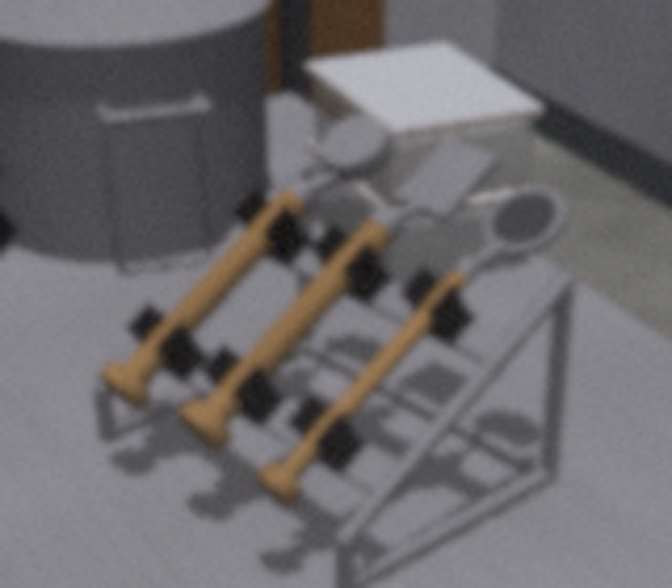

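View pics/m2a.png

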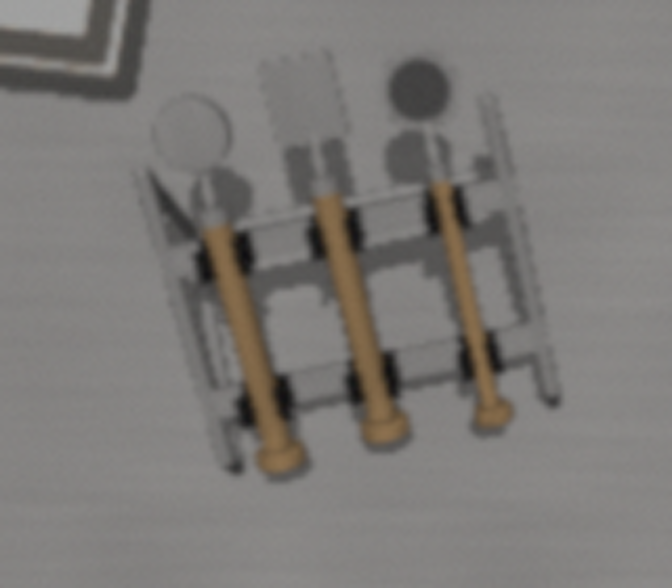

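Run:
```python
from h import *
y=np.radians(13.1);ex=np.array([np.cos(y)*.866,np.sin(y)*.866,.5]);ey=np.array([-np.sin(y),np.cos(y),0]);ez=np.cross(ex,ey)
def onplane(f,uv,h):
    c,d=ray(f,uv);t=(h-c@ez)/(d@ez);return c+d*t[:,None]
f=pickle.load(open('top0.pkl','rb'));g=f['image'].max(2)
def prof(f,y0,lip,half):
    g=f['image'].max(2).astype(np.float32)
    s=np.arange(-.09,.09,.0005);out=0
    for w in np.linspace(-half,half,7):
        P=(.599+s)[:,None]*ex+(y0+w)*ey+(-.2103+lip)*ez
        uv=proj(f,P).astype(np.float32);out=out+cv2.remap(g,uv[:,:1],uv[:,1:],cv2.INTER_LINEAR)[:,0]
    return s*1000,out/7
Wy=np.array([.6046,.1779,0])@ey;Ny=np.array([.6173,.0992,0])@ey
for nm,n in(('top','top0'),('side','side0')):
  f=pickle.load(open(n+'.pkl','rb'))
  for t,y0,lip in(('wide',Wy,.018),('narrow',Ny,.016)):
    for lp in (lip,0.):
      s,o=prof(f,y0,lp,.006)
      thr=75;e=[round(float(s[i]),1) for i in range(1,len(o)) if (o[i]<thr)!=(o[i-1]<thr)]
      print(nm,t,'plane',lp,'min',o.min().round(),'edges mm',e)
```

```text
top wide plane 0.018 min 20.0 edges mm [-59.0, -27.5, 50.5, 79.0]
top wide plane 0.0 min 20.0 edges mm [-64.0, -32.0, 47.0, 75.5]
top narrow plane 0.016 min 20.0 edges mm [-61.0, -27.5, 47.5, 79.0]
top narrow plane 0.0 min 20.0 edges mm [-65.5, -32.0, 44.5, 76.0]
side wide plane 0.018 min 30.0 edges mm [-69.5, -47.5, 38.5, 67.5]
side wide plane 0.0 min 28.0 edges mm [-71.0, -42.5, 37.0, 77.5]
side narrow plane 0.016 min 36.0 edges mm [-68.0, -44.5, 39.5, 64.5]
side narrow plane 0.0 min 31.0 edges mm [-69.0, -40.0, 39.5, 65.5]
```

Seat depth hasn't changed, which is good, but the slide ran about 9 mm, so the turner is now about 5–7 mm high. I'll regrip and bring it back about 5 mm.

send_rows(
  series=[0.42,0.38,0,0,0,0,0.5,0.84,0.76,0,0,0,0,0.5,0.84,0.76,0,0,0,0,0.5],
)

```text
time: 24.4
ee_pos: [0.4277, 0.0927, 0.2949]
tool_rot: [0.161, 0.599, 0.757, 0.204]
force: [-0.7, -0.6, 0.3]
gripper_width: 0.0425
```

send_rows(
  series=[0.42,0.38,-0.1,0,0,0,0.5,0.84,0.76,-0.27,0,0,0,0.5,0.84,0.76,-0.27,0,0,0,0.5],
)

```text
time: 24.7
ee_pos: [0.4937, 0.1534, 0.2706]
tool_rot: [0.16, 0.6, 0.757, 0.203]
force: [-0.2, -0.3, 0.1]
gripper_width: 0.043
```

```bash
python3 st.py; python3 -c "
from loc import *
loc(np.array([.602,.1797,.115]),.0147,.001,13.0)"
```

```text
t 24.7 p [0.4937 0.1534 0.2706] j [ 0.33 -0.15 -0.48  0.72 -0.05  0.09] F [-0.2 -0.3  0.1] T [-0.14  0.4   0.01] w 0.043
x [-2.296e-01  9.733e-01  1.000e-04] 103.27 z [ 0.486   0.1147 -0.8664]
local x y z mm [-19.7  -1.3 205.2] pitch 29.96 yaw 13.27
```

send_rows(
  series=[0.28,0.07,-0.3,0,0,-0.001,0.5,0.55,0.13,-0.6,0,0,-0.001,0.5],
)

```text
time: 24.9
ee_pos: [0.5361, 0.1616, 0.2248]
tool_rot: [0.162, 0.601, 0.756, 0.204]
force: [-0.4, 0.7, 0.8]
gripper_width: 0.0428
```

send_rows(
  series=[0.2,0.045,-0.25,0,0,0,0.5,0.4,0.09,-0.5,0,0,0,0.5,0.4,0.09,-0.5,0,0,0,0.5],
)

```text
time: 25.2
ee_pos: [0.5669, 0.1677, 0.1817]
tool_rot: [0.161, 0.602, 0.756, 0.201]
force: [-0.1, -0.1, 0.6]
gripper_width: 0.0424
```

```bash
python3 st.py; python3 -c "
from loc import *
loc(np.array([.602,.1797,.115]),.0147,.001,13.0)"
```

```text
t 25.2 p [0.5669 0.1677 0.1817] j [ 0.31  0.05 -0.54  0.46 -0.04  0.07] F [-0.1 -0.1  0.6] T [-0.12  0.45 -0.12] w 0.0424
x [-2.236e-01  9.747e-01 -5.000e-04] 102.92 z [ 0.4851  0.1109 -0.8674]
local x y z mm [ 0.4 -3.8 90.9] pitch 29.84 yaw 12.93
```

send_rows(
  series=[0.1,0.06,-0.15,0,0,0,0.5,0.33,0.11,-0.5,0,0,0,0.5,0.57,0.163,-0.9,0,0,0,0.5,0.57,0.163,-0.9,0,0,0,0.5],
)

```text
time: 25.6
ee_pos: [0.6119, 0.1801, 0.1095]
tool_rot: [0.161, 0.602, 0.756, 0.201]
force: [-0.5, -0.6, -1.0]
gripper_width: 0.0428
```

```bash
python3 st.py; python3 -c "
from loc import *
loc(np.array([.602,.1797,.115]),.0147,.001,13.0)"
```

```text
t 25.6 p [0.6119 0.1801 0.1095] j [ 0.31  0.2  -0.57  0.28 -0.04  0.07] F [-0.5 -0.6 -1. ] T [-0.1   0.51  0.02] w 0.0428
x [-2.228e-01  9.749e-01 -5.000e-04] 102.88 z [ 0.4848  0.1104 -0.8676]
local x y z mm [ 4.7 -1.8  5.1] pitch 29.81 yaw 12.89
```

send_rows(
  series=[0,0.005,0,0,0,0,0.65,0,0.005,0,0,0,0,1,0,0.005,0,0,0,0,1,0,0.005,0,0,0,0,1],
  grip_force=90,
)

```text
time: 26.0
ee_pos: [0.6126, 0.1803, 0.1149]
tool_rot: [0.162, 0.602, 0.755, 0.204]
force: [-7.2, 2.9, 5.0]
gripper_width: 0.0186
```

```bash
python3 st.py; python3 -c "
from loc import *
loc(np.array([.602,.1797,.115]),.0147,.001,13.0)"
```

```text
t 26.0 p [0.6126 0.1803 0.1149] j [ 0.31  0.2  -0.57  0.28 -0.04  0.07] F [-7.2  2.9  5. ] T [0.37 1.18 0.47] w 0.0186
x [-2.224e-01  9.750e-01  9.000e-04] 102.85 z [ 0.4907  0.1128 -0.864 ]
local x y z mm [ 8.  -1.8  9.4] pitch 30.23 yaw 12.82
```

send_rows(
  series=[0,0,0,0,0,0,1],
)

```text
time: 26.1
ee_pos: [0.6126, 0.1803, 0.1149]
tool_rot: [0.162, 0.602, 0.755, 0.204]
force: [-7.1, 3.0, 5.9]
gripper_width: 0.0183
```

```bash
python3 look.py m3; python3 -c "
from loc import *
loc(np.array([.602,.1797,.115]),.0147,.001,13.0)"
```

```text
t 26.1 p [0.6126 0.1803 0.1149] j [ 0.31  0.2  -0.57  0.28 -0.04  0.07] F [-7.1  3.   5.9] T [0.38 1.22 0.44] w 0.0183
x [-0.2224  0.9749  0.0011] 102.85 z [ 0.4907  0.1129 -0.864 ]
local x y z mm [ 8.  -1.8  9.4] pitch 30.23 yaw 12.81
```

View pics/m3b.png

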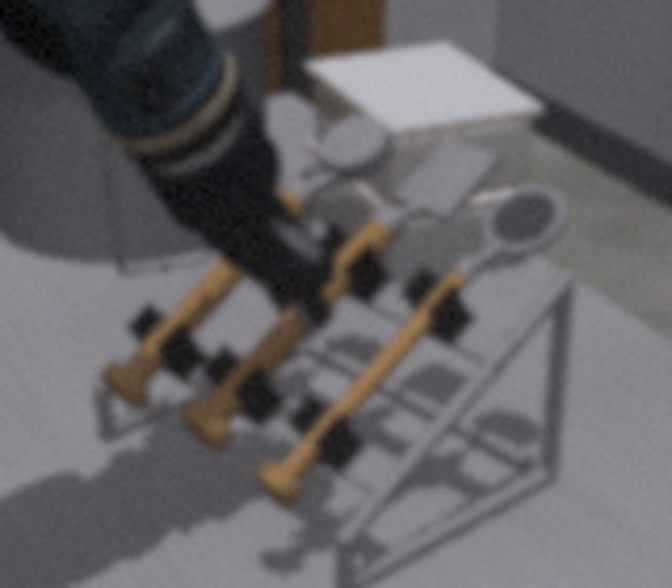

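send_rows(
  series=[-0.02,-0.005,-0.008,0,0,0,1,-0.04,-0.009,-0.018,0,0,0,1,-0.056,-0.012,-0.026,0,0,0,1,-0.056,-0.012,-0.026,0,0,0,1],
)

```text
time: 26.6
ee_pos: [0.6098, 0.1792, 0.1132]
tool_rot: [0.163, 0.602, 0.754, 0.205]
force: [-1.5, 2.8, 7.8]
gripper_width: 0.0186
```

```bash
python3 st.py; python3 -c "
from loc import *
loc(np.array([.602,.1797,.115]),.0147,.001,13.0)"
```

```text
t 26.6 p [0.6098 0.1792 0.1132] j [ 0.31  0.19 -0.58  0.27 -0.04  0.07] F [-1.5  2.8  7.8] T [ 0.65 -0.05  0.4 ] w 0.0186
x [-2.214e-01  9.752e-01  5.000e-04] 102.79 z [ 0.4928  0.1123 -0.8628]
local x y z mm [ 4.5 -2.2  9.4] pitch 30.36 yaw 12.78
```

send_rows(
  series=[-0.01,0.002,-0.006,0,0,0,1,-0.021,0.004,-0.012,0,0,0,1,-0.021,0.004,-0.012,0,0,0,1],
)

```text
time: 26.9
ee_pos: [0.6086, 0.1793, 0.1125]
tool_rot: [0.164, 0.602, 0.754, 0.205]
force: [0.4, 2.6, 8.4]
gripper_width: 0.0182
```

```bash
python3 look.py m4; python3 -c "
from loc import *
loc(np.array([.602,.1797,.115]),.0147,.001,13.0)"
python3 - <<'E'
from h import *
for nm in('n3','m2','m3','m4'):
  F=pickle.load(open(nm+'.pkl','rb'))
  for n,r in(('side',(100,190,215,280)),('top',(100,195,170,215))):
    k,l,st,ce=cv2.connectedComponentsWithStats(wood(F[n]))
    print(nm,n,[(st[i,:5].tolist()) for i in range(1,k) if st[i,4]>15 and r[0]<ce[i][1]<r[1] and r[2]<ce[i][0]<r[3]])
E
```

```text
t 26.9 p [0.6086 0.1793 0.1125] j [ 0.31  0.19 -0.58  0.26 -0.04  0.07] F [0.4 2.6 8.4] T [ 0.39 -0.31  0.26] w 0.0182
x [-2.209e-01  9.753e-01 -1.000e-04] 102.76 z [ 0.4937  0.1117 -0.8624]
local x y z mm [ 3.2 -1.8  9.4] pitch 30.41 yaw 12.76
n3 side [[235, 106, 17, 18, 111], [221, 115, 49, 53, 387], [242, 125, 48, 54, 274]]
n3 top [[185, 130, 22, 58, 368]]
m2 side [[205, 106, 47, 50, 343], [223, 113, 49, 52, 393], [242, 125, 48, 54, 276]]
m2 top [[185, 127, 22, 58, 367]]
m3 side [[257, 113, 15, 18, 104], [206, 122, 31, 34, 205], [242, 125, 48, 54, 279], [224, 133, 28, 32, 195]]
m3 top [[185, 127, 11, 23, 143]]
m4 side [[246, 106, 6, 5, 22], [256, 114, 15, 18, 105], [205, 123, 31, 32, 203], [242, 125, 48, 54, 283], [223, 134, 28, 33, 195]]
m4 top [[185, 128, 11, 23, 143]]
```

View pics/m4b.png

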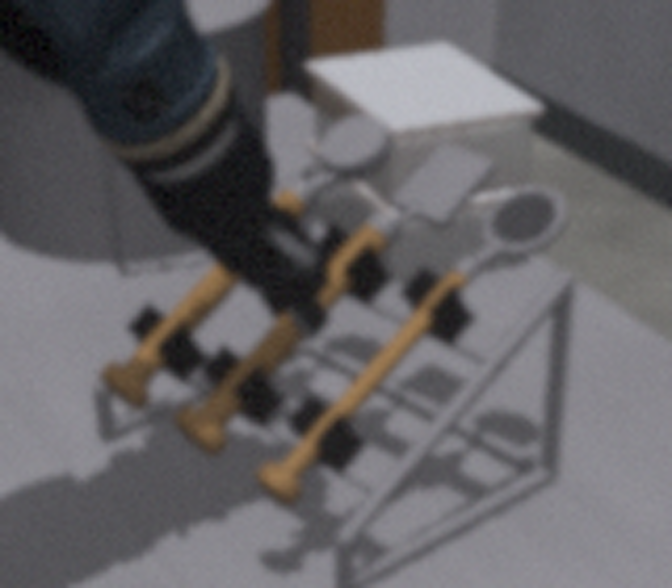

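send_rows(
  series=[0.006,0.001,-0.011,0,0,0,1,0.006,0.001,-0.011,0,0,0,1,0,0,0,0,0,0,0.5,0,0,0,0,0,0,0.5,0,0,0,0,0,0,0.5],
)

```text
time: 27.5
ee_pos: [0.6065, 0.1785, 0.11]
tool_rot: [0.162, 0.603, 0.754, 0.203]
force: [0.0, -0.1, -0.8]
gripper_width: 0.0422
```

send_rows(
  series=[0,0,0,0,0,0,0.5,-0.15,-0.035,0.26,0,0,0,0.5,-0.4,-0.095,0.71,0,0,0,0.5,-0.56,-0.134,1,0,0,0,0.5],
)

```text
time: 27.9
ee_pos: [0.5614, 0.1679, 0.1916]
tool_rot: [0.162, 0.603, 0.754, 0.203]
force: [-0.3, 0.6, 0.6]
gripper_width: 0.0427
```

send_rows(
  series=[-0.4,-0.1,0.5,0,0,0,0.5,-1,-0.3,1,0,0,0,0.5,-1,-0.3,1,0,0,0,0.5],
)

```text
time: 28.2
ee_pos: [0.4805, 0.1437, 0.2736]
tool_rot: [0.163, 0.602, 0.754, 0.205]
force: [1.1, 0.4, -0.0]
gripper_width: 0.0428
```

send_rows(
  series=[-0.4,-0.4,0.2,0,0,0,0.5,-1,-0.6,0.3,0,0,0,0.5,-1,-0.6,0.3,0,0,0,0.5],
)

```text
time: 28.5
ee_pos: [0.3984, 0.0946, 0.2954]
tool_rot: [0.163, 0.603, 0.754, 0.204]
force: [-0.0, -0.6, -0.0]
gripper_width: 0.0426
```

send_rows(
  series=[-0.4,-0.4,0,0,0,0,0.5,-0.7,-0.9,0,0,0,0,0.5,-0.7,-0.9,0,0,0,0,0.5,-0.7,-0.9,0,0,0,0,0.5],
)

```text
time: 28.9
ee_pos: [0.3458, 0.0228, 0.2945]
tool_rot: [0.163, 0.604, 0.753, 0.203]
force: [-0.8, 0.5, -0.2]
gripper_width: 0.0423
```

```bash
python3 look.py m5
python3 - <<'E'
from h import *
y=np.radians(13.1);ex=np.array([np.cos(y)*.866,np.sin(y)*.866,.5]);ey=np.array([-np.sin(y),np.cos(y),0]);ez=np.cross(ex,ey)
for nm in('n3','m2','m5'):
  F=pickle.load(open(nm+'.pkl','rb'));fs=[F['top'],F['side']];R={}
  for n in F:
    k,l,st,ce=cv2.connectedComponentsWithStats(wood(F[n]))
    for i in range(1,k):
        x,yy=ce[i]
        if st[i,4]>150 and ((n=='top' and 140<x<260 and 110<yy<200) or (n=='side' and 195<x<300 and 100<yy<190)):
            p=np.argwhere(l==i)[:,::-1].astype(float);c=p.mean(0);w,v=np.linalg.eigh(np.cov(p.T));v=v[:,1];v*=-np.sign(v[1]);t=(p-c)@v
            R.setdefault(n,[]).append((x,c+v*(t.max()+.4),c+v*(t.min()-.4)))
  a,b=[sorted(R[n],key=lambda r:r[0]) for n in('top','side')]
  for q in range(min(len(a),len(b))):
    A,B=a[-1-q],b[-1-q];P=tri(fs,[A[1],B[1]]);Q=tri(fs,[A[2],B[2]]);d=P-Q;L=np.linalg.norm(d);d/=L;m=Q+d*.104*L/.184
    print(nm,['thin','thick','ladle'][q],'L',L.round(4),'pitch',np.degrees(np.arcsin(d[2])).round(2),'ex,ey,ez',(m@ex).round(4),(m@ey).round(4),(m@ez).round(4))
E
```

```text
t 28.9 p [0.3458 0.0228 0.2945] j [-0.05 -0.49 -0.6   0.95  0.14 -0.24] F [-0.8  0.5 -0.2] T [-0.09  0.43  0.03] w 0.0423
x [-2.171e-01  9.762e-01 -4.000e-04] 102.54 z [ 0.491   0.1088 -0.8643]
n3 thin L 0.1836 pitch 30.45 ex,ey,ez 0.5981 -0.0432 -0.2118
n3 thick L 0.1844 pitch 30.35 ex,ey,ez 0.5958 0.0364 -0.21
m2 thin L 0.183 pitch 30.39 ex,ey,ez 0.598 -0.0433 -0.2116
m2 thick L 0.1843 pitch 29.94 ex,ey,ez 0.6054 0.0362 -0.2097
m2 ladle L 0.1852 pitch 30.07 ex,ey,ez 0.5994 0.1159 -0.2092
m5 thin L 0.1834 pitch 30.27 ex,ey,ez 0.5982 -0.0433 -0.2118
m5 thick L 0.1846 pitch 29.85 ex,ey,ez 0.5999 0.0361 -0.2101
m5 ladle L 0.184 pitch 29.78 ex,ey,ez 0.5992 0.1162 -0.2099
```

View pics/m5b.png

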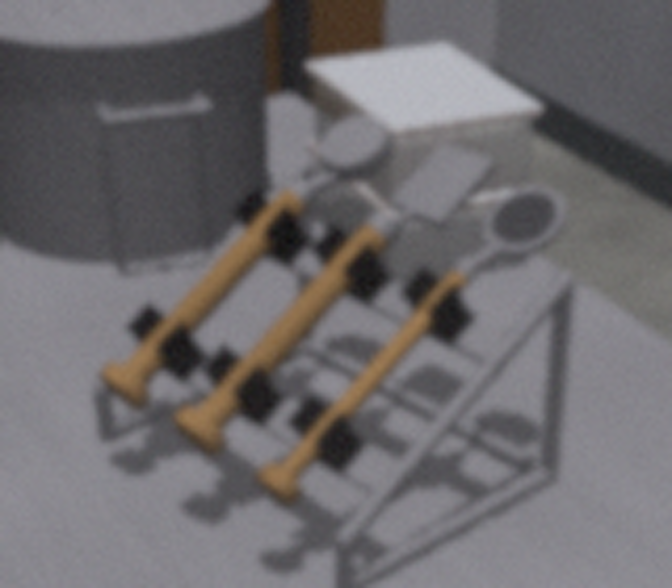

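View pics/m5a.png

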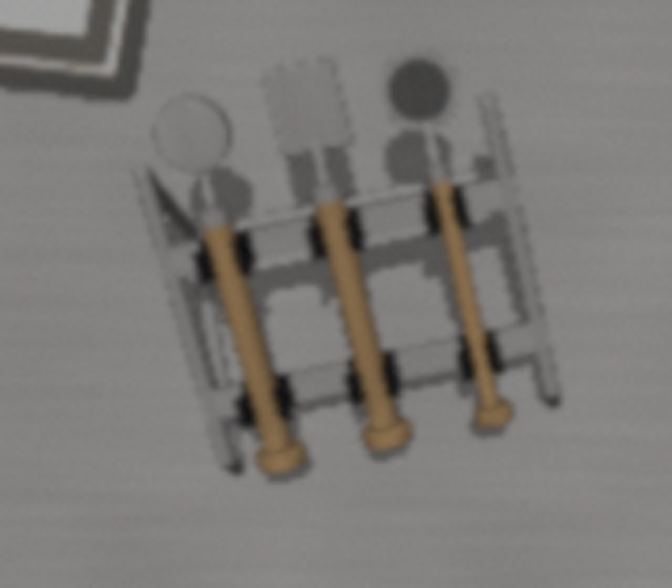

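All three handles now line up along the slope within 2 mm (0.5982, 0.5999 and 0.5992 m). They sit at the same seat depth and 80 mm apart, and the gripper is clear. I'm handing in.

```bash
python3 -c "
from station import robot
print(robot.hand_in())"
```

```text
the job is handed in; nothing more can be done
None
```

Both tools are clipped in the rack with their heads on the high side: the turner in the wide clips first, then the skimmer in the narrow ones. I handed in at about 29 s of the 72 s allowed.

**Seating:** Each handle was pulled in by its clips and then met a firm stop within 0.3 mm of the calculated seat. I pressed with about 44 N on the turner and 23 N on the skimmer. The last pictures show both handles pitched at about 30°, at the ladle's depth to within 2 mm and 80 mm apart.

**Centring:** The first check showed the turner about 4–6 mm low along its clips, so I regripped it in place. The first slide overshot by about 5 mm, and a second brought it back. All three handles now line up along the slope within 2 mm of each other. Estimates of the clip centre from the clips themselves disagreed by a few millimetres, so the true centring is known only to about 3 mm.

**Forces:** The strongest press was about 47 N, through the finger pads holding the turner. That is well under the 120 N wrist limit. I took the 40 N limit on the arm and gripper body not to cover pressing through the pads; the turner's first press (about 44 N) was also over 40 N.

**Untouched items:** The ladle's measured position did not change. The jar was not in the final close-ups. I last saw it in its place at about 19 s, before the turner corrections, and the arm stayed high and away from it after that.

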